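Move a hanging slide rack into the staining dish with the lifter

TASK

Pick up the red-handled lifter, lift the green rack of glass slides by its bar up and off its hook, and set it down gently, level on the floor of the blue dish, whose depth you have to feel. Then draw the lifter out and stand it upright back on its black pad. The slides are fragile and wet with stain: touch the rack with the lifter only, never with the gripper, don't knock, press or tip it, and leave the other things on the bench alone.

Things in the scene. Friction and masses are not known exactly. Their poses are not given: they have to be found in the camera images.
- lifter: Lifter, loose: steel C-shaped lifting fork, red handle on top, standing on its two prongs on the black pad; 143 mm tall, 0.16 kg. Origin: underside of the prongs, straight below handle and saddles; z up, x the way the prongs point. Spine at x -48 to -40 mm joins the prongs to a top arm (z 80 to 88, x -48 to 12).
- lifter_handle (a point): Middle of the lifter's red handle, 118 mm above the lifter's origin. The handle measures 24 mm (x) by 20 mm (y), z 88 to 143 mm.
- lifter_saddle (a point): Point midway between the two saddles, where a bar lies, 8 mm above the lifter's origin. Prongs: 10 mm wide, 8 mm thick, centres at y +-27 mm, tips at x 13. Saddles: x -7 to 7 mm between a front tooth (x 7 to 13) and a back tooth (x -13 to -7), both rising 13 mm above the saddles.
- pad: Black rubber pad fixed to the bench, 120 by 120 mm, 3 mm thick: the lifter's place. Origin: centre of its underside.
- hook_stand: White and aluminium hook stand, fixed. Origin on the bench straight below the hook's trough; x points from hook to column (x 66 to 78 mm, 155 mm tall). The flat hook is 24 mm wide (y), upper face at z 145, 6 mm thick; its trough lies between an upturned lip (x -12 to -8) and a back stop (x 8 to 12), both up to z 155. White foot 12 mm high, x 15 to 115, y -80 to 80.
- rack: Green rack of glass slides, loose, hanging level by its bar, free to swing about it; 84 mm (x) by 92 mm (y), 80 mm tall, 0.2 to 0.41 kg. Origin: centre of its underside, at first 71 mm above the bench; z up. End plates (y +-44.5 mm) up to z 46 mm, slide tops at z 42 mm.
- rack_bar (a point): Middle of the rack's carrying bar, straight above the rack's origin at z 77 mm. Steel bar along the rack's y, 6 mm thick, between two uprights at y +-44.5 mm; 32 mm are free between it and the slides. Its middle lies in the hook, whose underside is 26 mm above the slides: lifted more than that, they hit it. The bar is free on either side from y 12 to 41 mm.
- dish_blue: Blue staining dish, fixed open box, outside 114 mm (x) by 122 mm (y), inside 104 by 112 mm, rim at z 50 mm. Origin: centre of its underside. Its rigid raised floor is at an unknown level, upper face anywhere from z 7 to 41 mm: not measured, must be felt.
- dish_grey: Grey staining dish, fixed, same shape as the blue one; not used.
- beaker: Bystander, loose: clear beaker, 70 mm across, 90 mm tall. Origin: centre of its underside.
- oil_bottle: Bystander, loose: small amber oil bottle, 36 mm across, 75 mm tall. Origin: centre of its underside.
- petri: Bystander, loose: closed clear petri dish, 90 mm across, 20 mm tall. Origin: centre of its underside.
- stain_jar: Bystander, loose: glass jar with a black cap, 52 mm across, 85 mm tall. Origin: centre of its underside.
- timer: Bystander, loose: white bench timer, 60 by 70 mm, 25 mm tall. Origin: centre of its underside.
Mind the look-alikes: they are no part of the job. Of the things that look like the lifter, take the one that is farthest to the robot's left at the start.

How it is judged:
By the outcome, as a careful person would: the job done as asked, in the order asked, and still so for the second after the job is handed in, with the robot touching nothing.
It also fails if it takes over 72 s, if anything falls off the work surface, if the arm or the gripper's body presses on something with over 40 N, if the wrist force passes 120 N, or if a joint passes its speed limit or range.

ROBOT

A 7-joint arm with a two-finger parallel gripper is mounted at the origin on the work surface. World frame = base frame: x ahead of the robot, y to its left, z up, the work surface at z = 0. Lengths are in m, angles in degrees, forces in N, time in s.
With the tool pointing down it reaches from about 0.425 to 0.875 m from the base axis. Payload 8.4 kg.
Tool frame: the origin (TCP) lies midway between the tips of the shut fingers; the grasp point (between the pads) lies 19 mm behind it; z points along the fingers, y is the direction in which the jaws open and shut (so a half turn about z gives the same grasp; the last joint's range is limited). The gripper opens to 85 mm and grips with 20 to 120 N. Pads are 22 mm wide; open, the fingers measure 114 mm over their backs; the gripper's body (76 mm by 85 mm) begins 54 mm behind the grasp point. The pads swing forward as they close: fully open they stand 13 mm farther back than shut.
Start: joints at [-81.944, 19.091, 2.286, 83.961, -0.768, 76.965, -3.352], TCP at [0.154, 0.631, 0.231] pointing down, gripper open.
Joint ranges: [-147.57, 147.57], [-21.85, 119.76], [-74.77, 79.35], [14.55, 137.4], [-85.83, 265.84], [4.83, 119.75], [-152.11, 152.11]. Speed limits (degrees/s): [127.2, 127.2, 159.86, 159.86, 180, 180, 180].

INTERFACE

Orientations are given as a 3x3 rotation matrix whose columns are the frame's x, y, z axes.
In Python, from bench import arm gives the robot as it stands.
- The arm moves only by the tool carry_out, never from a script. Its argument "commands" is a list of rows, each a list of 7 numbers: the turn, a rotation vector about the world's x, y, z scaled (see below), then the shift along the world's x, y, z scaled (see below), then the gripper's target within -1 to 1 (fully open at 1, half-way at 0, shut at -1). In form: [[wx, wy, wz, tx, ty, tz, claw], ...]. A call has exactly 5 rows; each row shifts and turns the commanded pose from where the row before left it; what a row does not reach is not made up. The controller multiplies each number of a shift by 40 mm and each number of a turn by 5 degrees. A row lasts 1/12 s, in which the tool goes at most 41.7 mm and 7.16 degrees, less where a joint would pass 70% of its speed; a pose out of reach is approached as far as the arm can. A call with a number of a shift or a turn outside -1 to 1 is refused whole. A call with a gripper value outside its range is refused whole. The fingers move at their own pace and stop on an object; "grip_force" is the grip in N (left out, the last holds). Time passes only in rows, so rows that do not move let the fingers close, or fill a call up. It gives the time, the measured TCP pose, the force and the opening at its end, in the units of the state.
- arm.sense(): the state, without advancing time (a new reading comes with each control period).
- arm.capture(name): name is "side" or "top"; returns the picture (420x560x3 uint8, red, green, blue); there is no depth.
- arm.get_calibration(name): a dict with "fx", "fy", "cx", "cy" (pixels), "k1" (the pictures are not rectified: a ray, as slopes to the right and down, at radius r is drawn at 1 + k1 r^2 times it, then the intrinsics apply), "rvec" (rotation vector, rad) and "tvec" (3), from world to camera coordinates, as OpenCV has them. Camera axes: x right, y down, z forward; pixel columns grow to the right and rows downward; lengths in m; the calibration is good to about 2 mm. A picture is of the moment at which its call begins. get_calibration takes no time and is no camera call.
- arm.sign_off(): hands the job in, once; it reports no verdict.
Trained networks look in the newest picture that a camera, given by its name, has taken for a name from the list of things; names that differ only in an ending like _2 or _b are one class to them, and where a whole thing is asked for, a point or a joint stands for the part that bears it (a point fixed in the world has none). Each returns a list of dicts, best first, with "p" (0 to 1); they miss things now and then, are a little off and sometimes report something else, mostly with a low value. They report only what shows in the picture. A call takes as long as a camera call. They do not tell look-alikes from the thing itself.
- arm.search_frame(thing, camera): "extent" ([left, top, width, height] in pixels, round what is visible of it).
- arm.regions_of(thing, camera): "pixels" (420x560 bool, what is visible of it) and "extent" ([left, top, width, height] in pixels, round what is visible of it).
- arm.tip_of(thing, camera): "location" ([column, row] in pixels: a listed point, or the origin of a listed thing).
The state is a dict: "t": time; "joint_positions": joint angles; "joint_velocities": joint speeds; "joint_efforts": joint torques, N m; "tcp_pos": TCP position; "eef_rot": TCP orientation; "contact_force": force on the tool from outside, world axes, zero at the start; "moment": the same for the moment, N m; "finger_gap": finger opening in m.
Only numpy, scipy, OpenCV 4.12 (cv2) and the standard library are available. Lean on these libraries where they do the work, as an engineer would, in place of code of your own. Each camera call takes 0.05 s, during which the arm holds its last target. There are 200 camera calls.

## Working session

There is one attempt and no reset: what is moved stays moved. The work goes in short steps, Python scripts to look and compute and a tool call to move; the robot and the scene stay as the last step left them, time stands still between calls to the robot, and variables do not carry over. Pictures are saved under pics/ and viewed, about 8 in all and at most 12, crops included, and the job is handed in when it is done.

Besides the shell and the picture viewer there is one more tool, called after "Call:" as a command line: name --pt "numbers of a row" for each row, then --argument value for the rest. carry_out: Moves the arm, as the interface text tells. Its arguments: {"type":"object","properties":{"commands":{"type":"array","items":{"type":"array","items":{"type":"number"}}},"grip_force":{"type":"number"}},"required":["commands"]}

```bash
mkdir -p pics; ls; cat > h.py <<'E'
import numpy as np, cv2
from bench import arm
def cal(n):
    c=arm.get_calibration(n); R,_=cv2.Rodrigues(np.array(c['rvec'],float)); return c,R,np.array(c['tvec'],float).ravel()
def ray(n,p):
    c,R,t=cal(n); d=np.array([(p[0]-c['cx'])/c['fx'],(p[1]-c['cy'])/c['fy']]); s=d.copy()
    for _ in range(30): s=d/(1+c['k1']*(s@s))
    return -R.T@t, R.T@np.array([s[0],s[1],1.])
def at_z(n,p,z):
    o,d=ray(n,p); return o+d*(z-o[2])/d[2]
def proj(n,P):
    c,R,t=cal(n); q=R@np.asarray(P,float)+t; s=q[:2]/q[2]; s=s*(1+c['k1']*(s@s)); return np.array([c['fx']*s[0]+c['cx'],c['fy']*s[1]+c['cy']])
def tri(ps):
    A=np.zeros((3,3));b=np.zeros(3)
    for n,p in ps:
        o,d=ray(n,p); d=d/np.linalg.norm(d); M=np.eye(3)-np.outer(d,d); A+=M;b+=M@o
    X=np.linalg.solve(A,b); return X,[np.linalg.norm(proj(n,X)-p) for n,p in ps]
def snap(n,f):
    im=arm.capture(n); cv2.imwrite('pics/'+f,cv2.cvtColor(im,cv2.COLOR_RGB2BGR)); return im
E
python3 - <<'E'
from h import *
np.set_printoptions(precision=4,suppress=True)
a=snap('side','a.png');b=snap('top','b.png')
s=arm.sense();print(s['t'],s['tcp_pos'],s['eef_rot'],s['contact_force'],s['finger_gap'])
for n in('side','top'):
    o,d=ray(n,(280,210));print(n,o,d)
for th in['lifter','lifter_handle','lifter_saddle','pad','hook_stand','rack','rack_bar','dish_blue','dish_grey','beaker','oil_bottle','petri','stain_jar','timer']:
    for n in('side','top'):
        print(th,n,[(np.round(r['location']).tolist(),round(r['p'],2)) for r in arm.tip_of(th,n)])
E
```

```text
pics
0.1 [0.1543 0.631  0.2305] [[-0.9714  0.2376 -0.0002]
 [ 0.2376  0.9714 -0.0014]
 [-0.0001 -0.0014 -1.    ]] [-0.014   0.1303  0.033 ] 0.0854546136450988
side [ 0.2452 -0.7371  0.6572] [ 0.2921  0.8077 -0.5128]
top [0.3873 0.0884 1.3475] [ 0.1169 -0.0002 -0.9932]
lifter side [([242.0, 312.0], 0.73), ([266.0, 250.0], 0.6), ([207.0, 409.0], 0.55)]
lifter top [([403.0, 303.0], 0.89), ([363.0, 287.0], 0.7), ([285.0, 222.0], 0.66), ([336.0, 259.0], 0.59)]
lifter_handle side [([264.0, 219.0], 0.95), ([209.0, 310.0], 0.95), ([240.0, 272.0], 0.61), ([196.0, 368.0], 0.57)]
lifter_handle top [([415.0, 304.0], 0.88), ([368.0, 285.0], 0.84), ([337.0, 258.0], 0.81), ([279.0, 222.0], 0.7), ([280.0, 222.0], 0.53)]
lifter_saddle side [([203.0, 407.0], 0.76), ([212.0, 349.0], 0.68), ([245.0, 307.0], 0.64), ([282.0, 195.0], 0.59)]
lifter_saddle top [([362.0, 286.0], 0.84), ([341.0, 154.0], 0.73), ([336.0, 259.0], 0.71), ([405.0, 300.0], 0.71), ([282.0, 225.0], 0.59)]
pad side [([262.0, 258.0], 0.9), ([264.0, 216.0], 0.29)]
pad top [([283.0, 233.0], 0.77)]
hook_stand side [([280.0, 217.0], 0.67), 
[... 234 characters left out ...]
], 0.94), ([282.0, 195.0], 0.32), ([210.0, 220.0], 0.17)]
rack_bar top [([224.0, 184.0], 0.91), ([232.0, 188.0], 0.63)]
dish_blue side [([328.0, 286.0], 0.67)]
dish_blue top [([333.0, 192.0], 0.83)]
dish_grey side [([316.0, 359.0], 0.79), ([406.0, 303.0], 0.58)]
dish_grey top [([390.0, 231.0], 0.87)]
beaker side [([351.0, 236.0], 0.89)]
beaker top [([288.0, 150.0], 0.87)]
oil_bottle side []
oil_bottle top [([369.0, 151.0], 0.63)]
petri side [([208.0, 222.0], 0.72), ([261.0, 259.0], 0.6)]
petri top [([211.0, 254.0], 0.84)]
stain_jar side [([382.0, 281.0], 0.88)]
stain_jar top [([342.0, 152.0], 0.78)]
timer side [([245.0, 186.0], 0.61)]
timer top [([162.0, 205.0], 0.87), ([282.0, 224.0], 0.4)]
```

```bash
python3 -c "
import cv2,numpy as np
a=cv2.imread('pics/a.png');b=cv2.imread('pics/b.png');cv2.imwrite('pics/ab.png',cv2.resize(np.hstack([a,b]),(800,300),interpolation=cv2.INTER_AREA))"
```

```text
(no output)
```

View pics/a.png

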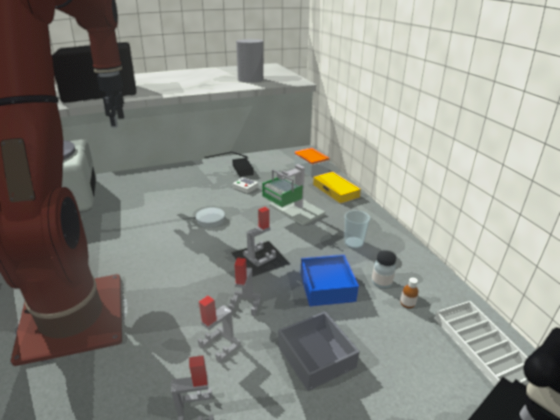

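View pics/b.png

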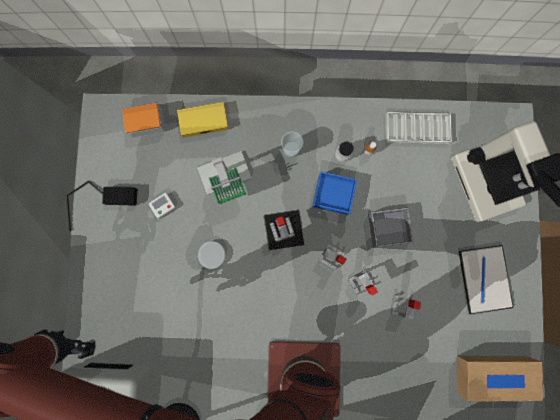

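Side view (pic 1) and top view (pic 2): lifter candidates in the top picture are at (281,222) on the black pad, (335,258), (365,285) and (408,302). The robot's left is the image's left in this view, so the one on the pad at (281,222) fits. The rack hangs at (228,186), the blue dish is at (333,192), and the grey dish at (390,228) is not used. Next I measure and confirm with a crop.

```bash
python3 - <<'E'
from h import *
np.set_printoptions(precision=4,suppress=True)
a=cv2.imread('pics/a.png');b=cv2.imread('pics/b.png')
c1=cv2.resize(b[150:265,190:370],None,fx=4.4,fy=4.4,interpolation=cv2.INTER_CUBIC)[:, :792]
c2=cv2.resize(a[150:320,200:380],None,fx=4.4,fy=4.4,interpolation=cv2.INTER_CUBIC)[:600,:792]
cv2.imwrite('pics/c1.png',c1);cv2.imwrite('pics/c2.png',cv2.resize(a[160:295,190:370],None,fx=4.4,fy=4.4,interpolation=cv2.INTER_CUBIC))
print('handle',tri([('side',(264,219)),('top',(280,222))]))
for p in[(335,258),(365,285),(408,302)]:print(at_z('top',p,.1))
print('bar',tri([('side',(283,176)),('top',(226,185))]))
for th in['pad','dish_blue','lifter','rack','beaker','stain_jar','hook_stand','timer','petri']:
    for r in arm.regions_of(th,'top')[:2]:
        m=r['pixels'].astype(np.uint8)
        print(th,r['p'],r['extent'],end=' ')
        z={'pad':.003,'dish_blue':.05}.get(th)
        if z is not None:
            cs=max(cv2.findContours(m,0,2)[0],key=cv2.contourArea)
            pts=np.array([at_z('top',p[0].astype(float),z)[:2] for p in cs],np.float32)
            print(cv2.minAreaRect(pts),end='')
        print()
E
```

```text
handle (array([0.4972, 0.0869, 0.1154]), [np.float64(0.7571678400481561), np.float64(0.6411179372014039)])
[ 0.3896 -0.0842  0.1   ]
[ 0.3095 -0.1769  0.1   ]
[ 0.2606 -0.309   0.1   ]
bar (array([0.606 , 0.252 , 0.1455]), [np.float64(1.694519571224584), np.float64(1.6631607008309195)])
pad 0.83 [264.0, 211.0, 40.7, 38.7] ((0.48098260164260864, 0.07594592124223709), (0.1208300068974495, 0.12011228501796722), 9.737363815307617)
dish_blue 0.65 [316.1, 173.1, 36.7, 41.3] ((0.6007072329521179, -0.08655080944299698), (0.1238694041967392, 0.12015242129564285), 78.38811492919922)
dish_blue 0.49 [283.0, 133.0, 19.9, 24.8] ((0.7621690034866333, 0.05531076341867447), (0.07820267975330353, 0.06944014877080917), 1.3093239068984985)
lifter 0.88 [274.0, 215.5, 21.8, 24.6] 
lifter 0.86 [314.0, 245.5, 31.3, 24.2] 
rack 0.97 [205.2, 168.7, 40.4, 36.0] 
rack 0.45 [315.1, 173.9, 37.3, 42.5] 
beaker 0.93 [279.8, 133.9, 23.7, 23.8] 
stain_jar 0.7 [334.1, 139.4, 18.3, 20.3] 
stain_jar 0.46 [278.9, 131.4, 23.9, 26.8] 
hook_stand 0.88 [197.9, 151.4, 52.0, 45.4] 
timer 0.77 [147.1, 191.7, 28.5, 26.6] 
timer 0.39 [271.9, 217.7, 21.7, 24.4] 
petri 0.73 [196.6, 241.6, 27.2, 25.8]
```

View pics/c1.png

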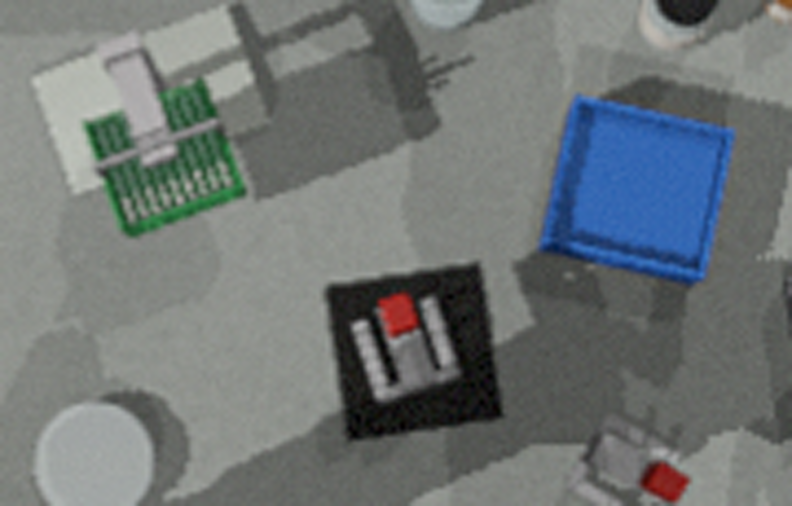

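View pics/c2.png

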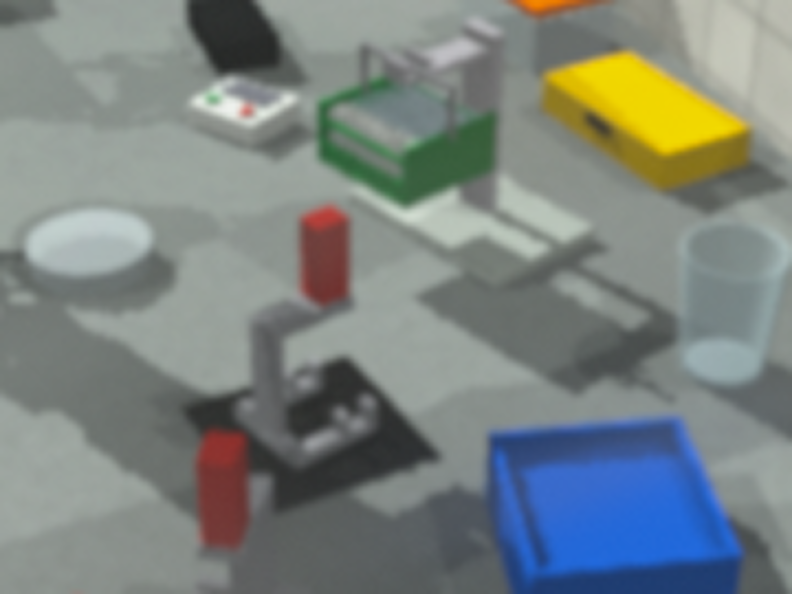

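The crops (pics 3 and 4) confirm the lifter on the black pad: handle at crop (397,313), prongs pointing up and slightly left. The rack's bar runs from about (100,162) to (218,125) in the top crop. Next I fit the model silhouettes in both views.

```bash
cat > fit.py <<'E'
from h import *
from scipy.optimize import minimize
S=8
def score(im,k):
    f=im.astype(np.float32); r,g,b=f[...,0],f[...,1],f[...,2]
    return {'red':r-np.maximum(g,b),'green':g-np.maximum(r,b),'blue':b-np.maximum(r,g)*1.0}[k]
def hullmask(im,k,box,th):
    x,y,w,h=box; s=cv2.resize(score(im,k)[y:y+h,x:x+w],None,fx=S,fy=S,interpolation=cv2.INTER_CUBIC)
    m=(s>th*np.percentile(s,98)).astype(np.uint8)
    cs=max(cv2.findContours(m,0,2)[0],key=cv2.contourArea)
    H=np.zeros_like(m); cv2.fillConvexPoly(H,cv2.convexHull(cs),1); return H
def render(n,P,box):
    x,y,w,h=box; q=np.array([proj(n,p) for p in P]); q=((q-[x,y]+.5)*S-.5)
    H=np.zeros((h*S,w*S),np.uint8); cv2.fillConvexPoly(H,cv2.convexHull(np.round(q*16).astype(np.int32)),1,shift=4); return H
def boxpts(p,dx,dy,z0,z1):
    c,s=np.cos(p[2]),np.sin(p[2])
    return [(p[0]+c*a*dx-s*b*dy,p[1]+s*a*dx+c*b*dy,z) for a in(-.5,.5) for b in(-.5,.5) for z in(z0,z1)]
def fit(obs,p0,dx,dy,z0,z1):
    f=lambda v:sum((render(n,boxpts([v[0]/100,v[1]/100,v[2]],dx,dy,z0,z1),bx)!=H).sum()/H.sum() for n,bx,H in obs)
    v0=np.array([p0[0]*100,p0[1]*100,p0[2]]); sm=np.array([v0,v0+[1,0,0],v0+[0,1,0],v0+[0,0,.15]])
    for _ in range(2):
        r=minimize(f,sm[0],method='Nelder-Mead',options=dict(initial_simplex=sm,xatol=1e-3,fatol=1e-4)); sm=np.array([r.x,r.x+[.5,0,0],r.x+[0,.5,0],r.x+[0,0,.08]])
    return np.array([r.x[0]/100,r.x[1]/100,np.degrees(r.x[2])]),r.fun
E
python3 - <<'E'
from fit import *
np.set_printoptions(precision=4,suppress=True)
A=cv2.imread('pics/a.png')[...,::-1];B=cv2.imread('pics/b.png')[...,::-1]
jobs={'handle':('red',(250,200,30,36),(266,210,30,25),(.497,.087,.28),.024,.020,.091,.146),
'rack':('green',(255,165,60,50),(200,155,60,60),(.606,.252,.3),.084,.092,.071,.117),
'dish':('blue',(290,245,80,70),(305,165,60,60),(.60,-.087,-.2),.114,.122,0,.05)}
for k,(c,bs,bt,p0,dx,dy,z0,z1) in jobs.items():
  for th in(.35,.5):
    os=('side',bs,hullmask(A,c,bs,th));ot=('top',bt,hullmask(B,c,bt,th))
    for nm,o in(('both',[os,ot]),('top',[ot]),('side',[os])): print(k,th,nm,*fit(o,p0,dx,dy,z0,z1))
def px(p): return (np.array(p)+.5)/4.4-.5+[190,150]
e=[at_z('top',px(p),.148) for p in((100,162),(218,125))];print('bar',e,np.linalg.norm(e[0]-e[1]),(e[0]+e[1])/2,np.degrees(np.arctan2(-(e[0]-e[1])[0],(e[0]-e[1])[1])))
for p,q in(((360,322),(382,395)),((428,300),(452,375))):
    u=at_z('top',px(p),.015);v=at_z('top',px(q),.011);d=u-v;print('prong',u,v,np.degrees(np.arctan2(d[1],d[0])))
pr=[at_z('top',px(p),.05) for p in((575,97),(733,130),(700,282),(541,247))];print('dish rim',pr,np.mean(pr,0))
E
```

```text
handle 0.35 both [ 0.498   0.0883 20.449 ] 0.24280329008681018Traceback (most recent call last):
  File "<stdin>", line 10, in <module>
  File "fit.py", line 22, in fit
    r=minimize(f,sm[0],method='Nelder-Mead',options=dict(initial_simplex=sm,xatol=1e-3,fatol=1e-4)); sm=np.array([r.x,r.x+[.5,0,0],r.x+[0,.5,0],r.x+[0,0,.08]])
    res = _minimize_neldermead(fun, x0, args, callback, bounds=bounds,
                               **options)
    fxr = func(xr)
    fx = function(np.copy(x), *(wrapper_args + args))
  File "fit.py", line 19, in <lambda>
    f=lambda v:sum((render(n,boxpts([v[0]/100,v[1]/100,v[2]],dx,dy,z0,z1),bx)!=H).sum()/H.sum() for n,bx,H in obs)
               ~~~^^^^^^^^^^^^^^^^^^^^^^^^^^^^^^^^^^^^^^^^^^^^^^^^^^^^^^^^^^^^^^^^^^^^^^^^^^^^^^^^^^^^^^^^^^^^^^^^
  File "fit.py", line 19, in <genexpr>
    f=lambda v:sum((render(n,boxpts([v[0]/100,v[1]/100,v[2]],dx,dy,z0,z1),bx)!=H).sum()/H.sum() for n,bx,H in obs)
                    ~~~~~~^^^^^^^^^^^^^^^^^^^^^^^^^^^^^^^^^^^^^^^^^^^^^^^^^^^
  File "fit.py", line 13, in render
    x,y,w,h=box; q=np.array([proj(n,p) for p in P]); q=((q-[x,y]+.5)*S-.5)
                             ~~~~^^^^^
  File "h.py", line 12, in proj
    c,R,t=cal(n); q=R@np.asarray(P,float)+t; s=q[:2]/q[2]; s=s*(1+c['k1']*(s@s)); return np.array([c['fx']*s[0]+c['cx'],c['fy']*s[1]+c['cy']])
          ~~~^^^
  File "h.py", line 4, in cal
    c=arm.get_calibration(n); R,_=cv2.Rodrigues(np.array(c['rvec'],float)); return c,R,np.array(c['tvec'],float).ravel()
ValueError: time passes only in moves, steps and waits
```

```bash
sed -i 's/^import numpy as np, cv2/import numpy as np, cv2, functools/; s/^def cal(n)/@functools.lru_cache\ndef cal(n)/' h.py
cat > f1.py <<'E'
from fit import *
np.set_printoptions(precision=4,suppress=True)
A=cv2.imread('pics/a.png')[...,::-1];B=cv2.imread('pics/b.png')[...,::-1]
jobs={'handle':('red',(250,200,30,36),(266,210,30,25),(.497,.087,.28),.024,.020,.091,.146),
'rack':('green',(255,165,60,50),(200,155,60,60),(.606,.252,.3),.084,.092,.071,.117),
'dish':('blue',(290,245,80,70),(305,165,60,60),(.60,-.087,-.2),.114,.122,0,.05)}
for k,(c,bs,bt,p0,dx,dy,z0,z1) in jobs.items():
  for th in(.35,.5):
    os=('side',bs,hullmask(A,c,bs,th));ot=('top',bt,hullmask(B,c,bt,th))
    for nm,o in(('both',[os,ot]),('top',[ot]),('side',[os])): print(k,th,nm,*fit(o,p0,dx,dy,z0,z1))
def px(p): return (np.array(p)+.5)/4.4-.5+[190,150]
e=[at_z('top',px(p),.148) for p in((100,162),(218,125))];print('bar',e,np.linalg.norm(e[0]-e[1]),(e[0]+e[1])/2,np.degrees(np.arctan2(-(e[0]-e[1])[0],(e[0]-e[1])[1])))
for p,q in(((360,322),(382,395)),((428,300),(452,375))):
    u=at_z('top',px(p),.015);v=at_z('top',px(q),.011);d=u-v;print('prong',u,v,np.degrees(np.arctan2(d[1],d[0])))
pr=[at_z('top',px(p),.05) for p in((575,97),(733,130),(700,282),(541,247))];print('dish rim',pr,np.mean(pr,0))
E
python3 f1.py
```

```text
handle 0.35 both [ 0.498   0.0883 20.449 ] 0.24280329008681018
handle 0.35 top [ 0.4982  0.0876 22.7843] 0.10146804835924007
handle 0.35 side [ 0.4981  0.0901 -2.4043] 0.06597697999451904
handle 0.5 both [ 0.4982  0.0874 23.5158] 0.3646258553225461
handle 0.5 top [ 0.4984  0.0873 22.9911] 0.09810506116574719
handle 0.5 side [  0.4982   0.0911 -10.4732] 0.1065648854961832
rack 0.35 both [ 0.607   0.2545 19.7901] 0.8144856952322678
rack 0.35 top [ 0.6006  0.2529 20.0517] 0.7306815454763619
rack 0.35 side [ 0.6071  0.2523 23.848 ] 0.07730799321945495
rack 0.5 both [ 0.6085  0.2562 21.2625] 0.9575788837602178
rack 0.5 top [ 0.5993  0.2532 22.0602] 0.8071994925467808
rack 0.5 side [ 0.6093  0.2573 20.1882] 0.13545712578428443
dish 0.35 both [  0.6055  -0.089  -11.7203] 0.058669782451099106
dish 0.35 top [  0.6046  -0.0897 -11.3623] 0.017069639338551476
dish 0.35 side [  0.6066  -0.087  -11.965 ] 0.02272107783964799
dish 0.5 both [  0.6049  -0.0897 -11.5207] 0.4356088400445066
dish 0.5 top [  0.6048  -0.0896 -11.5148] 0.007814764442264387
dish 0.5 side [  0.6156  -0.0603 -16.1034] 0.3453979618453125
bar [array([0.5954, 0.2942, 0.148 ]), array([0.6229, 0.2139, 0.148 ])] 0.0848349033822476 [0.6091 0.2541 0.148 ] 18.962739781313356
prong [0.5008 0.1156 0.015 ] [0.4465 0.0977 0.011 ] 18.198324382778722
prong [0.5187 0.0648 0.015 ] [0.4628 0.0455 0.011 ] 19.086847180583312
dish rim [array([ 0.6694, -0.0407,  0.05  ]), array([ 0.6473, -0.1585,  0.05  ]), array([ 0.5332, -0.1342,  0.05  ]), array([ 0.5564, -0.0169,  0.05  ])] [ 0.6016 -0.0876  0.05  ]
```

```bash
python3 - <<'E'
import re
s=open('fit.py').read()
s=s.replace("    cs=max(cv2.findContours(m,0,2)[0],key=cv2.contourArea)\n","    cs=np.vstack([c for c in cv2.findContours(m,0,2)[0] if cv2.contourArea(c)>S*S*1.5])\n")
open('fit.py','w').write(s)
s=open('f1.py').read().split('def px')[0].replace("for k,(c","jobs={'rack':jobs['rack']}\nfor k,(c").replace("(.35,.5)","(.25,.35,.45)")
open('f2.py','w').write(s)
E
python3 f2.py; python3 -c "
from h import *
for x in((.607,.2535,.148),(.498,.088,.118)):
  print(proj('top',x),proj('side',x))"
```

```text
rack 0.25 both [ 0.6077  0.2562 21.6637] 0.43703539536455005
rack 0.25 top [ 0.6081  0.2567 21.0401] 0.04728363440280399
rack 0.25 side [ 0.6118  0.2234 19.8027] 0.33173247001061285
rack 0.35 both [ 0.6081  0.256  22.0336] 0.1186153005162766
rack 0.35 top [ 0.6078  0.2569 21.8456] 0.025923166230570623
rack 0.35 side [ 0.6071  0.2523 23.848 ] 0.07730799321945495
rack 0.45 both [ 0.608   0.2567 21.8642] 0.10590596507585176
rack 0.45 top [ 0.6075  0.257  21.9645] 0.02188835872785001
rack 0.45 side [ 0.6089  0.2568 21.0874] 0.0751109652683028
[225.9091241  182.92495786] [281.47497298 175.20366716]
[279.81997633 221.04780077] [263.38864869 217.97422761]
```

Call:
carry_out --pt "0 0 0.337 0.43 -0.679 0 1" --pt "0 0 0.337 0.43 -0.679 0 1" --pt "0 0 0.337 0.43 -0.679 0 1" --pt "0 0 0.337 0.43 -0.679 0 1" --pt "0 0 0.337 0.43 -0.679 0 1"

```text
t: 2.37
tcp_pos: [0.241, 0.4942, 0.2314]
eef_rot: [[-0.996, 0.091, -0.0], [0.091, 0.996, 0.0], [0.0, 0.0, -1.0]]
contact_force: [0.5, 0.5, 0.2]
finger_gap: 0.0855
```

Call:
carry_out --pt "0 0 0.337 0.43 -0.679 0 1" --pt "0 0 0.337 0.43 -0.679 0 1" --pt "0 0 0.337 0.43 -0.679 0 1" --pt "0 0 0.337 0.43 -0.679 0 1" --pt "0 0 0.337 0.43 -0.679 0 1"

```text
t: 2.78
tcp_pos: [0.327, 0.3584, 0.2315]
eef_rot: [[-0.998, -0.056, 0.0], [-0.056, 0.998, 0.001], [-0.0, 0.001, -1.0]]
contact_force: [1.0, 0.3, 0.7]
finger_gap: 0.0855
```

Call:
carry_out --pt "0 0 0.337 0.43 -0.679 0 1" --pt "0 0 0.337 0.43 -0.679 0 1" --pt "0 0 0.337 0.43 -0.679 0 1" --pt "0 0 0.337 0.43 -0.679 0 1" --pt "0 0 0.337 0.43 -0.679 0 1"

```text
t: 3.2
tcp_pos: [0.413, 0.2225, 0.2316]
eef_rot: [[-0.98, -0.201, 0.0], [-0.201, 0.98, 0.001], [-0.001, 0.001, -1.0]]
contact_force: [0.9, 0.7, -0.6]
finger_gap: 0.0853
```

Call:
carry_out --pt "0 0 0.337 0.43 -0.679 0 1" --pt "0 0 0.337 0.43 -0.679 0 1" --pt "0 0 0.337 0.43 -0.679 0 1" --pt "0 0 0.337 0.43 -0.679 0 1" --pt "0 0 0.337 0.43 -0.679 0 1"

```text
t: 3.62
tcp_pos: [0.499, 0.0867, 0.2317]
eef_rot: [[-0.939, -0.343, 0.001], [-0.343, 0.939, 0.001], [-0.001, 0.0, -1.0]]
contact_force: [0.6, 0.9, -0.7]
finger_gap: 0.0857
```

```bash
cat > st.py <<'E'
from h import *
np.set_printoptions(precision=4,suppress=True)
s=arm.sense(); R=np.array(s['eef_rot']); print(s['t'],s['tcp_pos'],'yaw',np.degrees(np.arctan2(-R[0,1],R[1,1])),'z',R[:,2],'F',s['contact_force'],s['moment'],s['finger_gap'])
E
python3 st.py
```

```text
3.6167 [0.499  0.0867 0.2317] yaw 20.0498528273616 z [ 0.0007  0.0006 -1.    ] F [ 0.64    0.8992 -0.7332] [ 0.034  -0.037   0.0336] 0.08573650445568558
```

Call:
carry_out --pt "0 0 0 0 0 -0.4 1" --pt "0 0 0 0 0 -0.4 1" --pt "0 0 0 0 0 -0.4 1" --pt "0 0 0 0 0 -0.4 1" --pt "0 0 0 0 0 -0.4 1" --grip_force 70

```text
t: 4.03
tcp_pos: [0.4984, 0.0881, 0.1508]
eef_rot: [[-0.94, -0.341, 0.0], [-0.341, 0.94, 0.0], [-0.0, 0.0, -1.0]]
contact_force: [0.5, 0.3, -0.7]
finger_gap: 0.0853
```

Call:
carry_out --pt "0 0 0 0 0.01 -0.3 1" --pt "0 0 0 0 0.01 -0.3 1" --pt "0 0 0 0 0 -0.3 1" --pt "0 0 0 0 0 -0.2 1" --pt "0 0 0 0 0 -0.1 1"

```text
t: 4.45
tcp_pos: [0.4979, 0.0889, 0.1024]
eef_rot: [[-0.94, -0.341, -0.001], [-0.341, 0.94, -0.0], [0.001, -0.0, -1.0]]
contact_force: [-0.8, -0.4, 0.1]
finger_gap: 0.0855
```

Call:
carry_out --pt "0 0 0 0 0 0 -1" --pt "0 0 0 0 0 0 -1" --pt "0 0 0 0 0 0 -1" --pt "0 0 0 0 0 0 -1" --pt "0 0 0 0 0 0 -1"

```text
t: 4.87
tcp_pos: [0.4987, 0.0891, 0.1038]
eef_rot: [[-0.94, -0.341, 0.001], [-0.341, 0.94, 0.0], [-0.001, 0.0, -1.0]]
contact_force: [0.8, -0.2, 0.1]
finger_gap: 0.0256
```

Call:
carry_out --pt "0 0 0 0 0 0 -1" --pt "0 0 0 0 0 0 -1" --pt "0 0 0 0 0 0 -1" --pt "0 0 0 0 0 0 -1" --pt "0 0 0 0 0 0 -1"

```text
t: 5.28
tcp_pos: [0.4988, 0.0891, 0.1037]
eef_rot: [[-0.94, -0.341, 0.001], [-0.341, 0.94, 0.0], [-0.001, -0.0, -1.0]]
contact_force: [1.2, -0.9, 3.6]
finger_gap: 0.0192
```

```bash
python3 st.py; python3 - <<'E'
from h import *
a=snap('side','d1.png');b=snap('top','d2.png')
c=[cv2.resize(i[y:y+75,x:x+100,::-1],None,fx=4,fy=4,interpolation=cv2.INTER_CUBIC) for i,x,y in((a,210,205),(b,235,185))]
cv2.imwrite('pics/d.png',np.hstack(c))
E
```

```text
5.2833 [0.4988 0.0891 0.1037] yaw 19.95901059351975 z [ 0.0008  0.0003 -1.    ] F [ 1.1742 -0.9478  3.586 ] [ 0.0295 -0.0733  0.0185] 0.019178300335219115
```

View pics/d.png

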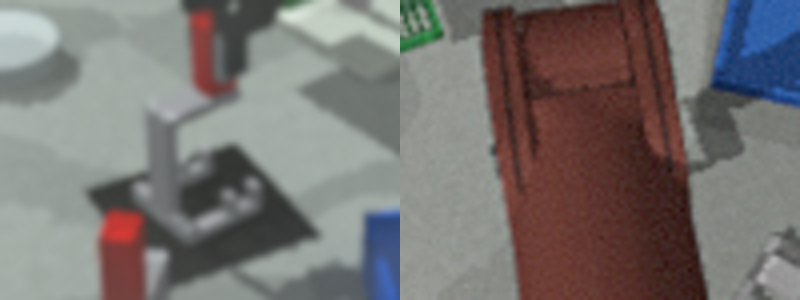

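Call:
carry_out --pt "0 0 0 0 0 0.1 -1" --pt "0 0 0 0 0 0.2 -1" --pt "0 0 0 0 0 0.4 -1" --pt "0 0 0 0 0 0.5 -1" --pt "0 0 0 0 0 0.5 -1"

```text
t: 5.8
tcp_pos: [0.4976, 0.0887, 0.172]
eef_rot: [[-0.94, -0.341, -0.002], [-0.341, 0.94, -0.001], [0.002, -0.0, -1.0]]
contact_force: [0.7, -0.0, -1.8]
finger_gap: 0.0193
```

Call:
carry_out --pt "0 0 0 0 0 0.5 -1" --pt "0 0 0 0 0 0.4 -1" --pt "0 0 0 0 0 0.2 -1" --pt "0 0 0 0 0 0.09 -1" --pt "0 0 0 0 0 0 -1"

```text
t: 6.22
tcp_pos: [0.4984, 0.089, 0.2192]
eef_rot: [[-0.94, -0.341, 0.0], [-0.341, 0.94, 0.0], [-0.0, 0.0, -1.0]]
contact_force: [0.6, 0.4, -2.2]
finger_gap: 0.0192
```

Call:
carry_out --pt "0 0 0.036 0.032 0.1 0 -1" --pt "0 0 0.036 0.032 0.3 0 -1" --pt "0 0 0.036 0.032 0.4 0 -1" --pt "0 0 0.036 0.032 0.4 0 -1" --pt "0 0 0.036 0.032 0.4 0 -1"

```text
t: 6.63
tcp_pos: [0.5045, 0.1556, 0.2183]
eef_rot: [[-0.934, -0.358, -0.001], [-0.358, 0.934, -0.0], [0.001, 0.0, -1.0]]
contact_force: [0.1, 0.6, -1.7]
finger_gap: 0.0192
```

Call:
carry_out --pt "0 0 0.036 0.032 0.4 0 -1" --pt "0 0 0.036 0.032 0.4 0 -1" --pt "0 0 0.036 0.032 0.4 0 -1" --pt "0 0 0.036 0.032 0.3 0 -1" --pt "0 0 0.036 0.032 0.125 0 -1"

```text
t: 7.05
tcp_pos: [0.5109, 0.2208, 0.2187]
eef_rot: [[-0.928, -0.373, -0.0], [-0.373, 0.928, 0.0], [0.0, 0.0, -1.0]]
contact_force: [-0.8, -0.2, -1.0]
finger_gap: 0.0193
```

```bash
python3 st.py; python3 - <<'E'
from h import *
a=snap('side','e1.png');b=snap('top','e2.png')
c=[cv2.resize(i[y:y+80,x:x+80,::-1],None,fx=5,fy=5,interpolation=cv2.INTER_CUBIC) for i,x,y in((a,230,150),(b,195,145))]
cv2.imwrite('pics/e.png',np.hstack(c))
E
```

```text
7.05 [0.5109 0.2208 0.2187] yaw 21.92765936266817 z [-0.0002  0.0001 -1.    ] F [-0.8305 -0.1779 -0.9773] [0.0495 0.0192 0.0167] 0.019322887689307067
```

View pics/e.png

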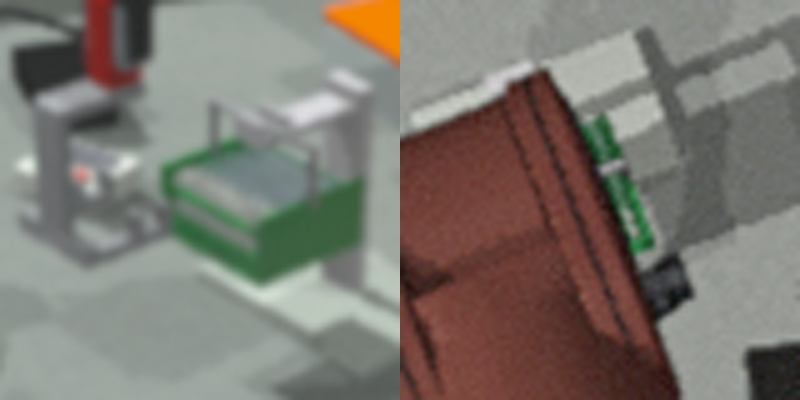

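```bash
cat > ov.py <<'E'
from h import *
def T(p,yaw,P):
    c,s=np.cos(np.radians(yaw)),np.sin(np.radians(yaw)); P=np.array(P,float)
    return np.array([p[0]+c*P[0]-s*P[1],p[1]+s*P[0]+c*P[1],p[2]+P[2]])
def box(x0,x1,y0,y1,z0,z1):
    v=[(x,y,z) for x in(x0,x1) for y in(y0,y1) for z in(z0,z1)]
    return [(v[i],v[j]) for i in range(8) for j in range(i+1,8) if bin(i^j).count('1')==1]
LIFT=[]
for y in(-.027,.027):
    LIFT+=box(-.048,.013,y-.005,y+.005,0,.008)+box(.007,.013,y-.005,y+.005,.008,.021)+box(-.013,-.007,y-.005,y+.005,.008,.021)
LIFT+=box(-.048,.012,-.008,.008,.08,.088)+box(-.012,.012,-.01,.01,.088,.143)
RACK=box(-.042,.042,-.046,.046,0,.046)+box(-.003,.003,-.0445,.0445,.074,.08)
def overlay(im,n,items,x,y,w,h,f,out):
    I=cv2.resize(im[y:y+h,x:x+w,::-1],None,fx=f,fy=f,interpolation=cv2.INTER_CUBIC)
    for (p,yaw,L,col) in items:
        for a,b in L:
            q=[tuple(np.round(((proj(n,T(p,yaw,k))-[x,y]+.5)*f-.5)*8).astype(int).tolist()) for k in(a,b)]
            cv2.line(I,q[0],q[1],col,1,cv2.LINE_AA,3)
    cv2.imwrite('pics/'+out,I)
E
python3 - <<'E'
from ov import *
im=cv2.imread('pics/e1.png')[...,::-1]
tcp=np.array([.5109,.2208,.2187]); u=np.array([.928,.373,0])
lp=tcp-.0011*u-[0,0,.1007]; print(lp)
overlay(im,'side',[(lp,21.9,LIFT,(0,255,255)),((.608,.2567,.071),21.8,RACK,(255,0,255))],225,145,90,65,8.8,'f.png')
E
```

```text
[0.5098792 0.2203897 0.118    ]
```

View pics/f.png

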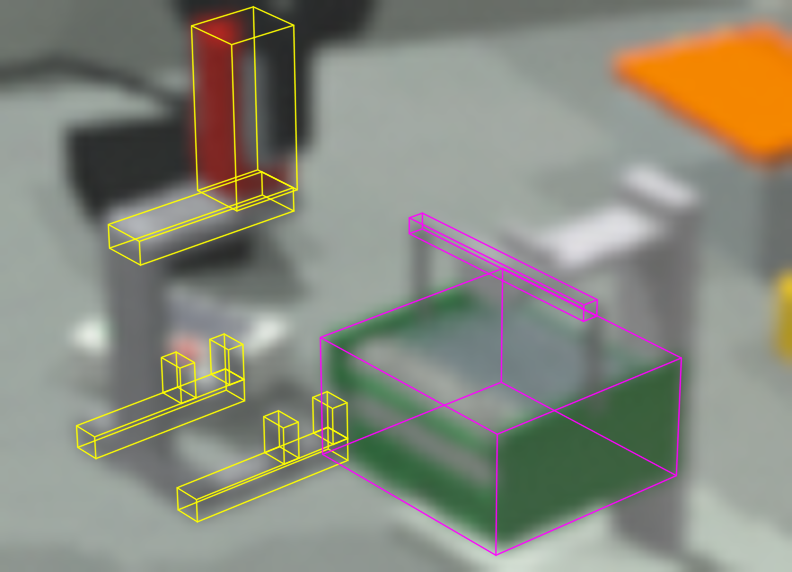

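```bash
python3 - <<'E'
from ov import *
E=cv2.imread('pics/e1.png')[...,::-1]; A=cv2.imread('pics/a.png')[...,::-1]
d=np.abs(E.astype(int)-A).max(2).astype(np.uint8)
D=np.dstack([np.clip(d.astype(int)*3,0,255).astype(np.uint8)]*3)
g=np.clip((E.astype(float)-60)*1.6,0,255).astype(np.uint8)
tcp=np.array([.5109,.2208,.2187]); u=np.array([.928,.373,0]); lp=tcp-.0011*u-[0,0,.1007]
items=[(lp,21.9,LIFT+box(-.048,-.040,-.008,.008,0,.088)+box(-.048,-.040,-.032,.032,0,.008),(0,255,255))]
r=(228,165,50,45)
overlay(g,'side',[],*r,8,'g1.png');overlay(D,'side',items,*r,8,'g2.png')
cv2.imwrite('pics/g.png',np.hstack([cv2.imread('pics/g1.png'),cv2.imread('pics/g2.png')]))
P=lambda q:proj('side',T(lp,21.9,q))
print('pred saddle',P((0,0,.008)),'origin',P((0,0,0)),'handle',P((0,0,.118)))
for th in('lifter_saddle','lifter','lifter_handle','rack_bar','rack'):
  print(th,[(np.round(r['location'],1).tolist(),round(r['p'],2)) for r in arm.tip_of(th,'side')[:3]])
print(proj('side',(.608,.2567,.148)),proj('side',(.608,.2567,.071)))
E
```

```text
pred saddle [253.38222478 191.69332079] origin [253.45670487 194.15097335] handle [252.32399755 156.01818675]
lifter_saddle [([246.3, 308.2], 0.88), ([204.8, 407.4], 0.78), ([213.4, 352.5], 0.69)]
lifter [([205.1, 410.7], 0.97), ([242.6, 312.8], 0.96), ([258.3, 194.5], 0.95)]
lifter_handle [([200.1, 369.2], 0.84), ([250.2, 155.5], 0.76), ([207.2, 309.3], 0.68)]
rack_bar [([283.7, 177.2], 0.91)]
rack [([283.6, 197.6], 0.73)]
[281.42743164 174.71263789] [281.16776477 197.3327992 ]
```

View pics/g.png

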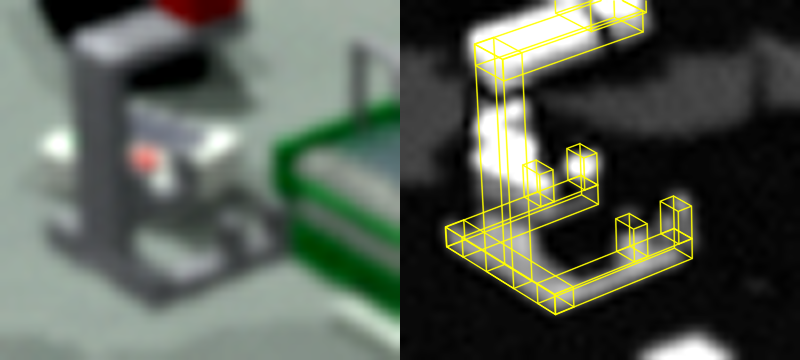

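The crops (e, f, g; 8 pictures viewed) show the lifter held level with its prongs reaching toward the rack. The overlay agrees with the picture to within about 1 px. I insert the prongs under the bar.

Call:
carry_out --pt "0 0 0 0.18 0.0667 0.01 -1" --pt "0 0 0 0.18 0.0667 0.015 -1" --pt "0 0 0 0.18 0.0667 0 -1" --pt "0 0 0 0.18 0.0667 0 -1" --pt "0 0 0 0.18 0.0667 0 -1"

```text
t: 7.82
tcp_pos: [0.5481, 0.2316, 0.2198]
eef_rot: [[-0.929, -0.371, 0.0], [-0.371, 0.929, -0.0], [0.0, -0.0, -1.0]]
contact_force: [1.1, -0.4, -0.9]
finger_gap: 0.019
```

Call:
carry_out --pt "0 0 0 0.18 0.0667 0 -1" --pt "0 0 0 0.18 0.0667 0 -1" --pt "0 0 0 0.18 0.0667 0 -1" --pt "0 0 0 0.18 0.0667 0 -1" --pt "0 0 0 0.18 0.0667 0 -1"

```text
t: 8.23
tcp_pos: [0.5839, 0.2449, 0.2198]
eef_rot: [[-0.929, -0.371, -0.0], [-0.371, 0.929, -0.0], [0.0, -0.0, -1.0]]
contact_force: [0.3, 0.5, -2.7]
finger_gap: 0.0193
```

Call:
carry_out --pt "0 0 0 0.18 0.066 0 -1" --pt "0 0 0 0.16 0.06 0 -1" --pt "0 0 0 0.14 0.052 0 -1" --pt "0 0 0 0.11 0.04 0 -1" --pt "0 0 0 0.0625 0.0225 0 -1"

```text
t: 8.65
tcp_pos: [0.6098, 0.2545, 0.2198]
eef_rot: [[-0.929, -0.371, -0.0], [-0.371, 0.929, -0.0], [0.0, -0.0, -1.0]]
contact_force: [-0.7, 0.1, -0.7]
finger_gap: 0.019
```

```bash
python3 st.py; python3 - <<'E'
from ov import *
a=snap('side','h1.png'); s=arm.sense()
R=np.array(s['eef_rot']);yaw=np.degrees(np.arctan2(-R[0,1],R[1,1])); u=np.array([R[1,1],-R[0,1],0])
lp=np.array(s['tcp_pos'])-.0011*u-[0,0,.1007]; print('lifter',lp,yaw)
overlay(a,'side',[],252,160,60,50,6.6,'h2.png')
overlay(a,'side',[(lp,yaw,LIFT,(0,255,255)),((.608,.2567,.071),21.8,RACK,(255,0,255))],252,160,60,50,6.6,'h3.png')
cv2.imwrite('pics/h.png',np.hstack([cv2.imread('pics/h2.png'),cv2.imread('pics/h3.png')]))
E
```

```text
8.65 [0.6098 0.2545 0.2198] yaw 21.760263422233496 z [-0.     -0.0002 -1.    ] F [-0.6804  0.102  -0.7491] [0.0089 0.0112 0.0081] 0.019000655905555677
lifter [0.60889163 0.2540652  0.11902305] 21.75737085240351
```

View pics/h.png

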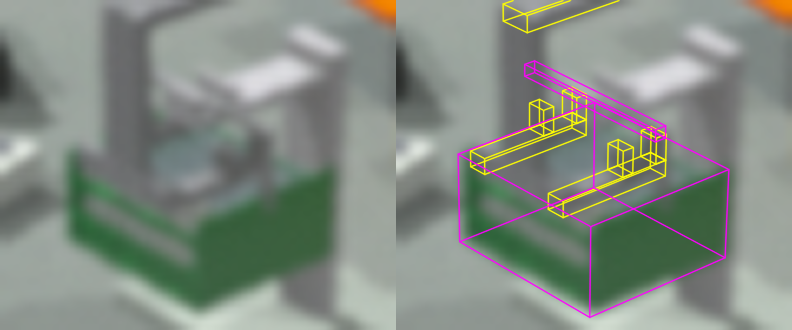

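```bash
cat > reg.py <<'E'
from ov import *; from fit import hullmask,render,boxpts
A=cv2.imread('pics/a.png')[...,::-1];H1=cv2.imread('pics/h1.png')[...,::-1];E=cv2.imread('pics/e1.png')[...,::-1]
def best(M,R,W=None):
    r=[]
    for dx in range(-24,25,2):
        for dy in range(-24,25,2):
            S=np.roll(R,(dy,dx),(0,1)); d=(S!=M) if W is None else (S!=M)&W
            r.append((d.sum(),dx/8,dy/8))
    r.sort(); return r[:3],M.sum()
bx=(250,160,70,60)
for th in(.35,.45): print('rack',best(hullmask(H1,'green',bx,th),render('side',boxpts((.608,.2567,np.radians(21.8)),.084,.092,.071,.117),bx)))
# lifter in e1: diff silhouette of prongs (lower part)
d=np.abs(E.astype(float)-A).max(2); x,y,w,h=(228,165,45,45)
D=cv2.resize(d[y:y+h,x:x+w].astype(np.float32),None,fx=8,fy=8,interpolation=cv2.INTER_CUBIC)
lp=np.array([.50988,.22039,.118]);
def sil(parts):
    m=np.zeros(D.shape,np.uint8)
    for L in parts:
        q=np.array([((proj('side',T(lp,21.9,k))-[x,y]+.5)*8-.5) for e in L for k in e]); cv2.fillConvexPoly(m,cv2.convexHull(q.astype(np.float32)).round().astype(np.int32),1)
    return m
pr=[box(-.048,.013,-.032,-.022,0,.008),box(-.048,-.040,-.032,.032,0,.008),box(-.048,.013,.022,.032,0,.008)]
pr+=[box(a,b,c-.005,c+.005,.008,.021) for a,b in((.007,.013),(-.013,-.007)) for c in(-.027,.027)]
m=sil(pr)
W=np.zeros(D.shape,bool); W[190:,:]=True; W[:, :30]=False
for th in(15,20,28): print('lifter',th,best((D>th).astype(np.uint8),m,W),m[W].sum())
# arm top + spine
m2=sil([box(-.048,.012,-.008,.008,.08,.088),box(-.048,-.04,-.008,.008,0,.088)])
W2=np.zeros(D.shape,bool); W2[8:70,40:130]=True
for th in(20,40,60): print('top',th,best((D>th).astype(np.uint8),m2,W2))
E
python3 reg.py
```

```text
rack ([(np.int64(9529), 0.5, 1.25), (np.int64(9537), 0.25, 1.25), (np.int64(9551), 0.5, 1.5)], np.uint64(53171))
rack ([(np.int64(11434), 0.5, 0.5), (np.int64(11442), 0.5, 0.25), (np.int64(11474), 0.25, 0.5)], np.uint64(49028))
lifter 15 ([(np.int64(6459), 0.25, 0.0), (np.int64(6478), 0.0, 0.25), (np.int64(6515), 0.0, 0.0)], np.uint64(53672)) 14888
lifter 20 ([(np.int64(6080), 0.0, 0.0), (np.int64(6116), 0.25, 0.0), (np.int64(6152), 0.25, -0.25)], np.uint64(45778)) 14888
lifter 28 ([(np.int64(6980), 0.25, -0.25), (np.int64(7090), 0.0, -0.25), (np.int64(7100), 0.25, -0.5)], np.uint64(30494)) 14888
top 20 ([(np.int64(309), -1.0, -2.0), (np.int64(337), -0.75, -2.0), (np.int64(343), -1.25, -1.75)], np.uint64(45778))
top 40 ([(np.int64(234), -0.25, -1.75), (np.int64(241), -0.5, -1.75), (np.int64(247), -0.75, -1.5)], np.uint64(23899))
top 60 ([(np.int64(192), 0.0, -1.5), (np.int64(194), 0.25, -1.5), (np.int64(197), -0.25, -1.25)], np.uint64(12876))
```

Call:
carry_out --pt "0 0 0 0.01 0.005 0.04 -1" --pt "0 0 0 0 0 0.04 -1" --pt "0 0 0 0 0 0.04 -1" --pt "0 0 0 0 0 0.04 -1" --pt "0 0 0 0 0 0.04 -1"

```text
t: 9.12
tcp_pos: [0.6096, 0.2545, 0.2283]
eef_rot: [[-0.929, -0.371, 0.0], [-0.371, 0.929, 0.0], [-0.0, 0.0, -1.0]]
contact_force: [0.5, -0.0, -1.6]
finger_gap: 0.0189
```

```bash
python3 st.py
```

```text
9.1167 [0.6096 0.2545 0.2283] yaw 21.75974807983573 z [ 0.0002  0.0003 -1.    ] F [ 0.4903 -0.0119 -1.6462] [-0.0249 -0.006  -0.0142] 0.018856383493939352
```

Call:
carry_out --pt "0 0 0 0 0 0.03 -1" --pt "0 0 0 0 0 0.03 -1" --pt "0 0 0 0 0 0.03 -1" --pt "0 0 0 0 0 0.03 -1" --pt "0 0 0 0 0 0.02 -1"

```text
t: 9.53
tcp_pos: [0.6097, 0.2545, 0.2337]
eef_rot: [[-0.929, -0.371, 0.0], [-0.371, 0.929, 0.0], [-0.0, -0.0, -1.0]]
contact_force: [-0.5, -0.1, -1.6]
finger_gap: 0.0198
```

Call:
carry_out --pt "0 0 0 0 0 0.02 -1" --pt "0 0 0 0 0 0.02 -1" --pt "0 0 0 0 0 0.02 -1" --pt "0 0 0 0 0 0.02 -1" --pt "0 0 0 0 0 0.02 -1"

```text
t: 9.95
tcp_pos: [0.6097, 0.2545, 0.2376]
eef_rot: [[-0.929, -0.371, -0.0], [-0.371, 0.929, -0.0], [0.0, -0.0, -1.0]]
contact_force: [-0.1, -0.5, -1.0]
finger_gap: 0.0191
```

Call:
carry_out --pt "0 0 0 0 0 0.02 -1" --pt "0 0 0 0 0 0.02 -1" --pt "0 0 0 0 0 0.02 -1" --pt "0 0 0 0 0 0.02 -1" --pt "0 0 0 0 0 0.02 -1"

```text
t: 10.37
tcp_pos: [0.6096, 0.2544, 0.2414]
eef_rot: [[-0.929, -0.371, -0.0], [-0.371, 0.929, -0.0], [0.0, -0.0, -1.0]]
contact_force: [0.6, 0.2, -3.4]
finger_gap: 0.0193
```

```bash
python3 st.py
```

```text
10.3667 [0.6096 0.2544 0.2414] yaw 21.76068738397071 z [-0.0003 -0.0002 -1.    ] F [ 0.624   0.2478 -3.4091] [ 0.0525  0.0215 -0.063 ] 0.019295918091019253
```

Call:
carry_out --pt "0 0 0 0 0 0.03 -1" --pt "0 0 0 0 0 0.04 -1" --pt "0 0 0 0 0 0.04 -1" --pt "0 0 0 0 0 0.04 -1" --pt "0 0 0 0 0 0.04 -1"

```text
t: 10.78
tcp_pos: [0.6097, 0.2545, 0.2493]
eef_rot: [[-0.929, -0.371, 0.0], [-0.371, 0.929, 0.0], [-0.0, -0.0, -1.0]]
contact_force: [0.7, -0.1, -3.0]
finger_gap: 0.0193
```

Call:
carry_out --pt "0 0 0 0 0 0.04 -1" --pt "0 0 0 0 0 0.04 -1" --pt "0 0 0 0 0 0.03 -1" --pt "0 0 0 0 0 0.02 -1" --pt "0 0 0 0 0 0.01 -1"

```text
t: 11.2
tcp_pos: [0.6097, 0.2545, 0.2549]
eef_rot: [[-0.929, -0.371, 0.0], [-0.371, 0.929, 0.0], [-0.0, -0.0, -1.0]]
contact_force: [0.1, 0.0, -4.6]
finger_gap: 0.0191
```

```bash
python3 st.py; python3 - <<'E'
from ov import *
a=snap('side','i1.png'); s=arm.sense()
R=np.array(s['eef_rot']);yaw=np.degrees(np.arctan2(-R[0,1],R[1,1])); u=np.array([R[1,1],-R[0,1],0])
lp=np.array(s['tcp_pos'])-.0011*u-[0,0,.1007]; print('lifter',lp,yaw)
overlay(a,'side',[],252,150,60,50,6.6,'h2.png')
overlay(a,'side',[(lp,yaw,LIFT,(0,255,255)),(lp+[0,0,-.066],yaw,RACK,(255,0,255))],252,150,60,50,6.6,'h3.png')
cv2.imwrite('pics/i.png',np.hstack([cv2.imread('pics/h2.png'),cv2.imread('pics/h3.png')]))
E
```

```text
11.2 [0.6097 0.2545 0.2549] yaw 21.756347906993494 z [ 0.0002  0.     -1.    ] F [ 0.0935  0.0268 -4.5747] [ 0.003  -0.0188 -0.0158] 0.01911367838135808
lifter [0.6086997  0.25408348 0.15415207] 21.758857623137448
```

View pics/i.png

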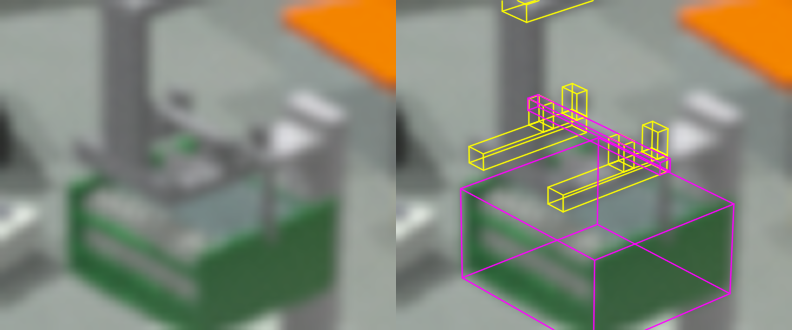

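The rack hangs level on the lifter, just above the hook (pic i, number 10; rack in the crop from (68,185) to (333,200)). The height at which contact came shows the bar is in the saddles. I withdraw horizontally.

Call:
carry_out --pt "0 0 0 -0.028 -0.011 0 -1" --pt "0 0 0 -0.056 -0.022 0 -1" --pt "0 0 0 -0.084 -0.033 0 -1" --pt "0 0 0 -0.111 -0.045 0 -1" --pt "0 0 0 -0.13 -0.052 0 -1"

```text
t: 11.67
tcp_pos: [0.5928, 0.2477, 0.2546]
eef_rot: [[-0.929, -0.371, -0.0], [-0.371, 0.929, -0.0], [0.0, -0.0, -1.0]]
contact_force: [0.5, -0.0, -3.8]
finger_gap: 0.0194
```

Call:
carry_out --pt "0 0 0 -0.13 -0.052 0 -1" --pt "0 0 0 -0.13 -0.052 0 -1" --pt "0 0 0 -0.13 -0.052 0 -1" --pt "0 0 0 -0.13 -0.052 0 -1" --pt "0 0 0 -0.13 -0.052 0 -1"

```text
t: 12.08
tcp_pos: [0.5667, 0.2373, 0.2548]
eef_rot: [[-0.929, -0.371, 0.0], [-0.371, 0.929, 0.0], [-0.0, 0.0, -1.0]]
contact_force: [-0.5, 0.3, -4.5]
finger_gap: 0.0191
```

Call:
carry_out --pt "0 0 0 -0.13 -0.052 0 -1" --pt "0 0 0 -0.13 -0.052 0 -1" --pt "0 0 0 -0.13 -0.052 0 -1" --pt "0 0 0 -0.13 -0.052 0 -1" --pt "0 0 0 -0.13 -0.052 0 -1"

```text
t: 12.5
tcp_pos: [0.5408, 0.2269, 0.2547]
eef_rot: [[-0.929, -0.371, 0.0], [-0.371, 0.929, -0.0], [-0.0, -0.0, -1.0]]
contact_force: [0.4, -0.5, -3.6]
finger_gap: 0.0192
```

Call:
carry_out --pt "0 0 0 -0.121 -0.048 0 -1" --pt "0 0 0 -0.102 -0.041 0 -1" --pt "0 0 0 -0.074 -0.03 0 -1" --pt "0 0 0 -0.056 -0.022 0 -1" --pt "0 0 0 -0.028 -0.011 0 -1"

```text
t: 12.92
tcp_pos: [0.5258, 0.221, 0.2548]
eef_rot: [[-0.929, -0.371, 0.0], [-0.371, 0.929, 0.0], [-0.0, 0.0, -1.0]]
contact_force: [-0.2, 0.3, -3.5]
finger_gap: 0.0196
```

```bash
python3 st.py; cat > meas.py <<'E'
from ov import *; from fit import *; import sys
np.set_printoptions(precision=4,suppress=True)
s=arm.sense(); R=np.array(s['eef_rot']);yaw=np.degrees(np.arctan2(-R[0,1],R[1,1])); u=np.array([R[1,1],-R[0,1],0])
lp=np.array(s['tcp_pos'])-.0011*u-[0,0,.1007]; print('lifter',lp,yaw)
a=snap('side',sys.argv[1]+'s.png');b=snap('top',sys.argv[1]+'t.png')
pt=lp+[0,0,-.066]
for n,im in(('side',a),('top',b)):
    q=np.array([proj(n,p) for p in boxpts((*lp[:2],np.radians(yaw)),.084,.092,pt[2],pt[2]+.046)])
    x,y=(q.min(0)-9).astype(int); w,h=(q.max(0)+9).astype(int)-[x,y]; bx=(int(x),int(y),int(w),int(h))
    try:
        H=hullmask(im,'green',bx,.45); print(n,fit([(n,bx,H)],(*lp[:2],np.radians(yaw)),.084,.092,pt[2],pt[2]+.046))
    except Exception as e: print(n,e)
E
python3 meas.py j
```

```text
12.9167 [0.5258 0.221  0.2548] yaw 21.761733350372843 z [ 0.0001  0.0001 -1.    ] F [-0.1833  0.2907 -3.4557] [ 0.0408 -0.048  -0.0204] 0.019571470192176334
lifter [0.5248 0.2206 0.1541] 21.761733350372843
side (array([ 0.5248,  0.2238, 21.0273]), np.float64(0.09256224258575724))
top (array([ 0.5181,  0.2052, 31.5603]), np.float64(6.7811088295687885))
```

Call:
carry_out --pt "0 0 -0.028 0.008 -0.032 0 -1" --pt "0 0 -0.056 0.017 -0.065 0 -1" --pt "0 0 -0.083 0.025 -0.097 0 -1" --pt "0 0 -0.111 0.033 -0.129 0 -1" --pt "0 0 -0.139 0.042 -0.161 0 -1"

```text
t: 13.43
tcp_pos: [0.5312, 0.2012, 0.2546]
eef_rot: [[-0.942, -0.336, -0.0], [-0.336, 0.942, -0.0], [0.0, -0.0, -1.0]]
contact_force: [-0.0, -0.1, -4.4]
finger_gap: 0.0192
```

Call:
carry_out --pt "0 0 -0.167 0.05 -0.194 0 -1" --pt "0 0 -0.194 0.058 -0.226 0 -1" --pt "0 0 -0.222 0.067 -0.258 0 -1" --pt "0 0 -0.222 0.067 -0.258 0 -1" --pt "0 0 -0.222 0.067 -0.258 0 -1"

```text
t: 13.85
tcp_pos: [0.5438, 0.1525, 0.2548]
eef_rot: [[-0.969, -0.248, 0.0], [-0.248, 0.969, -0.0], [-0.0, -0.0, -1.0]]
contact_force: [0.1, -0.0, -2.5]
finger_gap: 0.019
```

Call:
carry_out --pt "0 0 -0.222 0.067 -0.258 0 -1" --pt "0 0 -0.222 0.067 -0.258 0 -1" --pt "0 0 -0.222 0.067 -0.258 0 -1" --pt "0 0 -0.222 0.067 -0.258 0 -1" --pt "0 0 -0.222 0.067 -0.258 0 -1"

```text
t: 14.27
tcp_pos: [0.5571, 0.1013, 0.2547]
eef_rot: [[-0.988, -0.154, -0.0], [-0.154, 0.988, -0.0], [0.0, -0.0, -1.0]]
contact_force: [-0.1, -0.1, -4.9]
finger_gap: 0.0195
```

Call:
carry_out --pt "0 0 -0.222 0.067 -0.258 0 -1" --pt "0 0 -0.222 0.067 -0.258 0 -1" --pt "0 0 -0.222 0.067 -0.258 0 -1" --pt "0 0 -0.222 0.067 -0.258 0 -1" --pt "0 0 -0.222 0.067 -0.258 0 -1"

```text
t: 14.68
tcp_pos: [0.5705, 0.0497, 0.2547]
eef_rot: [[-0.998, -0.058, 0.0], [-0.058, 0.998, -0.0], [-0.0, -0.0, -1.0]]
contact_force: [0.6, 0.9, -4.4]
finger_gap: 0.0193
```

Call:
carry_out --pt "0 0 -0.222 0.067 -0.258 0 -1" --pt "0 0 -0.222 0.067 -0.258 0 -1" --pt "0 0 -0.222 0.067 -0.258 0 -1" --pt "0 0 -0.222 0.067 -0.258 0 -1" --pt "0 0 -0.222 0.067 -0.258 0 -1"

```text
t: 15.1
tcp_pos: [0.5839, -0.0019, 0.2547]
eef_rot: [[-0.999, 0.039, -0.0], [0.039, 0.999, -0.0], [0.0, -0.0, -1.0]]
contact_force: [-0.5, -0.7, -4.8]
finger_gap: 0.0192
```

Call:
carry_out --pt "0 0 -0.222 0.067 -0.258 0 -1" --pt "0 0 -0.222 0.067 -0.258 0 -1" --pt "0 0 -0.222 0.067 -0.258 0 -1" --pt "0 0 -0.222 0.067 -0.258 0 -1" --pt "0 0 -0.222 0.067 -0.258 0 -1"

```text
t: 15.52
tcp_pos: [0.5973, -0.0534, 0.2547]
eef_rot: [[-0.991, 0.135, -0.0], [0.135, 0.991, -0.0], [0.0, -0.0, -1.0]]
contact_force: [0.3, -0.2, -4.1]
finger_gap: 0.0187
```

Call:
carry_out --pt "0 0 -0.194 0.058 -0.226 0 -1" --pt "0 0 -0.167 0.05 -0.194 0 -1" --pt "0 0 -0.139 0.042 -0.161 0 -1" --pt "0 0 -0.111 0.033 -0.129 0 -1" --pt "0 0 -0.083 0.025 -0.097 0 -1"

```text
t: 15.93
tcp_pos: [0.6055, -0.0853, 0.2547]
eef_rot: [[-0.981, 0.194, -0.0], [0.194, 0.981, -0.0], [0.0, -0.0, -1.0]]
contact_force: [-0.7, 0.6, -4.0]
finger_gap: 0.0192
```

Call:
carry_out --pt "0 0 -0.056 0.017 -0.065 0 -1" --pt "0 0 -0.028 0.008 -0.032 0 -1" --pt "0 0 0 0 0 0 -1" --pt "0 0 0 0 0 0 -1" --pt "0 0 0 0 0 0 -1"

```text
t: 16.35
tcp_pos: [0.6064, -0.0881, 0.2547]
eef_rot: [[-0.98, 0.2, -0.0], [0.2, 0.98, 0.0], [0.0, 0.0, -1.0]]
contact_force: [0.3, 0.8, -3.0]
finger_gap: 0.0193
```

```bash
python3 st.py; python3 meas.py k; python3 - <<'E'
from fit import *
b=cv2.imread('pics/kt.png')[...,::-1];a=cv2.imread('pics/ks.png')
# orthogonal check of overlay in side view
from ov import *
E
```

```text
16.35 [ 0.6064 -0.0881  0.2547] yaw -11.5089217038098 z [-0.      0.0003 -1.    ] F [ 0.2618  0.7665 -3.0436] [-0.0725 -0.0147  0.0168] 0.019254948881476063
lifter [ 0.6053 -0.0879  0.154 ] -11.5089217038098
side (array([  0.6085,  -0.0817, -11.7503]), np.float64(0.05664383704227991))
top (array([ 0.6095, -0.0361, -0.5312]), np.float64(1.0063269297135626))
```

```bash
python3 - <<'E'
from ov import *
a=cv2.imread('pics/ks.png')[...,::-1];b=cv2.imread('pics/kt.png')[...,::-1]
D=box(-.057,.057,-.061,.061,.05,.05)+box(-.052,.052,-.056,.056,.05,.05)
it=[((.605,-.0895,0),-11.5,D,(0,255,255)),((.6058,-.0852,.088),-11.5,RACK,(255,0,255))]
overlay(a,'side',[],280,190,90,130,4.4,'k1.png');overlay(a,'side',it,280,190,90,130,4.4,'k2.png')
x=np.hstack([cv2.imread('pics/k1.png'),cv2.imread('pics/k2.png')]); print(x.shape); cv2.imwrite('pics/k.png',x)
# top: how much green visible
g=b.astype(int); m=(g[...,1]-np.maximum(g[...,0],g[...,2])>25); m[:, :300]=0; m[:, 370:]=0; print(m.sum(), np.argwhere(m).min(0) if m.any() else '', np.argwhere(m).max(0) if m.any() else '')
m=(g[...,2]-g[...,0]>60); ys=np.argwhere(m[160:230,300:370]); print(len(ys))
E
```

```text
(572, 792, 3)
106 [172 320] [201 337]
316
```

View pics/k.png

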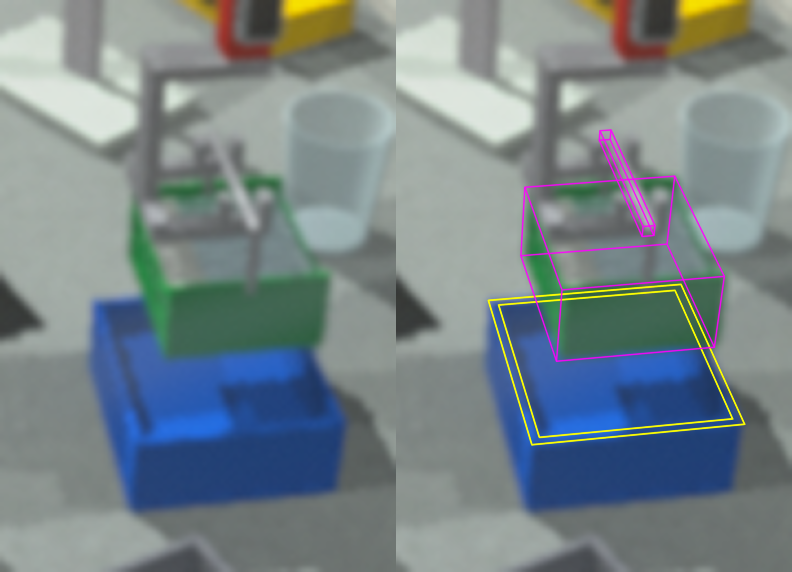

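Pic k (number 11) shows the rack over the dish, level, about 3 mm too far in x and 4 mm in y. I correct that while lowering to just above the highest possible floor.

Call:
carry_out --pt "0 0 0 -0.01 -0.01 -0.04 -1" --pt "0 0 0 -0.01 -0.02 -0.08 -1" --pt "0 0 0 -0.01 -0.02 -0.12 -1" --pt "0 0 0 -0.01 -0.02 -0.15 -1" --pt "0 0 0 -0.01 -0.02 -0.15 -1"

```text
t: 16.87
tcp_pos: [0.6042, -0.0923, 0.2323]
eef_rot: [[-0.98, 0.2, -0.0], [0.2, 0.98, -0.0], [0.0, -0.0, -1.0]]
contact_force: [0.0, -0.7, -4.0]
finger_gap: 0.0194
```

Call:
carry_out --pt "0 0 0 -0.01 -0.02 -0.15 -1" --pt "0 0 0 0 0 -0.14 -1" --pt "0 0 0 0 0 -0.12 -1" --pt "0 0 0 0 0 -0.08 -1" --pt "0 0 0 0 0 -0.04 -1"

```text
t: 17.28
tcp_pos: [0.6038, -0.0929, 0.2113]
eef_rot: [[-0.98, 0.2, -0.001], [0.2, 0.98, -0.0], [0.001, -0.0, -1.0]]
contact_force: [0.5, 0.2, -4.3]
finger_gap: 0.0191
```

```bash
python3 st.py; python3 meas.py l
```

```text
17.2833 [ 0.6038 -0.0929  0.2113] yaw -11.54478221907688 z [-0.0006 -0.0001 -1.    ] F [ 0.46    0.1922 -4.2835] [-0.0519 -0.0057 -0.0296] 0.019141473138226034
lifter [ 0.6027 -0.0927  0.1106] -11.54478221907688
side (array([  0.6062,  -0.0878, -11.2562]), np.float64(0.025407785656695128))
top (array([  0.6068,  -0.042 , -25.9282]), np.float64(1.244542666426123))
```

Call:
carry_out --pt "0 0 0 0 0 -0.02 -1" --pt "0 0 0 0 0 -0.02 -1" --pt "0 0 0 0 0 -0.02 -1" --pt "0 0 0 0 0 -0.02 -1" --pt "0 0 0 0 0 -0.02 -1"

```text
t: 17.8
tcp_pos: [0.604, -0.093, 0.208]
eef_rot: [[-0.98, 0.2, 0.0], [0.2, 0.98, -0.0], [-0.0, 0.0, -1.0]]
contact_force: [-0.4, 0.9, -4.5]
finger_gap: 0.0193
```

Call:
carry_out --pt "0 0 0 0 0 -0.02 -1" --pt "0 0 0 0 0 -0.02 -1" --pt "0 0 0 0 0 -0.02 -1" --pt "0 0 0 0 0 -0.02 -1" --pt "0 0 0 0 0 -0.02 -1"

```text
t: 18.22
tcp_pos: [0.604, -0.093, 0.2038]
eef_rot: [[-0.98, 0.2, -0.0], [0.2, 0.98, -0.0], [0.0, -0.0, -1.0]]
contact_force: [1.1, -0.4, -4.3]
finger_gap: 0.0191
```

```bash
python3 st.py
```

```text
18.2167 [ 0.604  -0.093   0.2038] yaw -11.552838282127196 z [-0. -0. -1.] F [ 1.1366 -0.3799 -4.301 ] [-0.0902  0.0318  0.1054] 0.019095277395694055
```

Call:
carry_out --pt "0 0 0 0 0 -0.02 -1" --pt "0 0 0 0 0 -0.02 -1" --pt "0 0 0 0 0 -0.02 -1" --pt "0 0 0 0 0 -0.02 -1" --pt "0 0 0 0 0 -0.02 -1"

```text
t: 18.63
tcp_pos: [0.6041, -0.093, 0.2]
eef_rot: [[-0.98, 0.2, 0.0], [0.2, 0.98, 0.0], [-0.0, 0.0, -1.0]]
contact_force: [0.4, -0.3, -1.6]
finger_gap: 0.0189
```

Call:
carry_out --pt "0 0 0 0 0 -0.02 -1" --pt "0 0 0 0 0 -0.02 -1" --pt "0 0 0 0 0 -0.02 -1" --pt "0 0 0 0 0 -0.02 -1" --pt "0 0 0 0 0 -0.02 -1"

```text
t: 19.05
tcp_pos: [0.6039, -0.093, 0.1958]
eef_rot: [[-0.98, 0.2, -0.0], [0.2, 0.98, 0.0], [0.0, -0.0, -1.0]]
contact_force: [-0.1, 0.1, -2.0]
finger_gap: 0.0188
```

```bash
python3 st.py
```

```text
19.05 [ 0.6039 -0.093   0.1958] yaw -11.553793564998449 z [-0.  0. -1.] F [-0.0552  0.1293 -2.0251] [-0.0071 -0.0614  0.0445] 0.018779144289995657
```

Call:
carry_out --pt "0 0 0 0 0 -0.03 -1" --pt "0 0 0 0 0 -0.03 -1" --pt "0 0 0 0 0 -0.03 -1" --pt "0 0 0 0 0 -0.03 -1" --pt "0 0 0 0 0 -0.03 -1"

```text
t: 19.47
tcp_pos: [0.6039, -0.0931, 0.1898]
eef_rot: [[-0.98, 0.2, -0.0], [0.2, 0.98, -0.0], [0.0, -0.0, -1.0]]
contact_force: [-0.4, -0.1, 0.2]
finger_gap: 0.0193
```

Call:
carry_out --pt "0 0 0 0 0 -0.03 -1" --pt "0 0 0 0 0 -0.03 -1" --pt "0 0 0 0 0 -0.03 -1" --pt "0 0 0 0 0 -0.03 -1" --pt "0 0 0 0 0 -0.03 -1"

```text
t: 19.88
tcp_pos: [0.604, -0.093, 0.1838]
eef_rot: [[-0.98, 0.2, -0.0], [0.2, 0.98, -0.0], [-0.0, -0.0, -1.0]]
contact_force: [-0.5, -0.2, -1.8]
finger_gap: 0.0194
```

Call:
carry_out --pt "0 0 0 0 0 0 -1" --pt "0 0 0 0 0 0 -1" --pt "0 0 0 0 0 0 -1" --pt "0 0 0 0 0 0 -1" --pt "0 0 0 0 0 0 -1"

```text
t: 20.3
tcp_pos: [0.604, -0.093, 0.184]
eef_rot: [[-0.98, 0.2, 0.0], [0.2, 0.98, 0.0], [-0.0, 0.0, -1.0]]
contact_force: [-0.0, 0.2, -2.0]
finger_gap: 0.0193
```

```bash
python3 st.py; python3 - <<'E'
from fit import *
np.set_printoptions(precision=4,suppress=True)
im=snap('side','m.png')
# vertical image shift of visible rack features between l (bottom .0446) and now
l=cv2.imread('pics/ls.png')[...,::-1]
for nm,i in(('l',l),('m',im)):
    g=i.astype(int); m=(g[...,1]-np.maximum(g[...,0],g[...,2])>25); m[:, :295]=0; m[:,370:]=0;m[:200]=0
    p=np.argwhere(m); q=cv2.minAreaRect(p[:,::-1].astype(np.float32)); print(nm,p.min(0),p.max(0),len(p))
    ctr=[ (round(float(p[p[:,1]==c][:,0].min()),1),round(float(p[p[:,1]==c][:,0].max()),1)) for c in(320,330,340,350)]; print(ctr)
for z in(.0446,.036,.030): print(z,proj('side',(.604,-.0885,z+.046)))
E
```

```text
20.3 [ 0.604 -0.093  0.184] yaw -11.547910313824518 z [ 0.0002  0.     -1.    ] F [-0.0164  0.2113 -2.0365] [-0.0238  0.0228  0.0465] 0.019318456970871888
l [246 309] [285 352] 649
[(247.0, 285.0), (272.0, 285.0), (246.0, 284.0), (268.0, 281.0)]
m [249 310] [286 351] 481
[(275.0, 286.0), (274.0, 285.0), (249.0, 284.0), (271.0, 282.0)]
0.0446 [329.1405 257.7741]
0.036 [328.8582 260.653 ]
0.03 [328.6625 262.644 ]
```

Call:
carry_out --pt "0 0 0 -0.049 0.01 0 -1" --pt "0 0 0 -0.078 0.016 0 -1" --pt "0 0 0 -0.078 0.016 0 -1" --pt "0 0 0 -0.098 0.02 0 -1" --pt "0 0 0 -0.098 0.02 0 -1"

```text
t: 20.77
tcp_pos: [0.5874, -0.0896, 0.1839]
eef_rot: [[-0.98, 0.2, -0.0], [0.2, 0.98, 0.0], [0.0, 0.0, -1.0]]
contact_force: [0.4, -0.1, -2.0]
finger_gap: 0.0191
```

```bash
python3 st.py; python3 - <<'E'
from h import *
im=snap('side','n.png'); m0=cv2.imread('pics/m.png')[...,::-1]
# did the rack's near end plate move?
d=np.abs(im.astype(int)-m0)[268:287,305:355].max(2); print(d.mean(),np.percentile(d,95))
E
```

```text
20.7667 [ 0.5874 -0.0896  0.1839] yaw -11.550947985239622 z [-0.0001  0.     -1.    ] F [ 0.4319 -0.1129 -2.028 ] [-0.0389 -0.0554  0.0094] 0.019101701159038496
4.3989473684210525 20.549999999999955
```

Call:
carry_out --pt "0 0 0 -0.118 0.024 0 -1" --pt "0 0 0 -0.137 0.028 0 -1" --pt "0 0 0 -0.137 0.028 0 -1" --pt "0 0 0 -0.137 0.028 0 -1" --pt "0 0 0 -0.137 0.028 0 -1"

```text
t: 21.23
tcp_pos: [0.5606, -0.0842, 0.1839]
eef_rot: [[-0.98, 0.2, 0.0], [0.2, 0.98, 0.0], [0.0, 0.0, -1.0]]
contact_force: [0.2, 1.0, -1.3]
finger_gap: 0.0194
```

Call:
carry_out --pt "0 0 0 -0.137 0.028 0 -1" --pt "0 0 0 -0.137 0.028 0 -1" --pt "0 0 0 -0.137 0.028 0 -1" --pt "0 0 0 -0.137 0.028 0 -1" --pt "0 0 0 -0.137 0.028 0 -1"

```text
t: 21.65
tcp_pos: [0.5333, -0.0786, 0.1839]
eef_rot: [[-0.98, 0.2, 0.0], [0.2, 0.98, -0.0], [-0.0, -0.0, -1.0]]
contact_force: [0.5, -0.3, -1.4]
finger_gap: 0.0188
```

```bash
python3 st.py; python3 - <<'E'
from fit import *; from ov import *
np.set_printoptions(precision=4,suppress=True)
im=snap('side','o.png'); bx=(290,225,75,75)
for z in(.033,.036,.039):
    H=hullmask(im,'green',bx,.45); print(z,H.sum())
from h import arm
print([(np.round(r['location'],1).tolist(),round(r['p'],2)) for r in arm.tip_of('rack_bar','side')[:2]],[proj('side',(.6045,-.0885,z+.077)) for z in(.031,.036,.041)])
E
```

```text
21.65 [ 0.5333 -0.0786  0.1839] yaw -11.55041350263012 z [ 0. -0. -1.] F [ 0.5246 -0.3384 -1.3659] [-0.0177 -0.0494  0.0126] 0.018845909656522625
0.033 92723
0.036 92723
0.039 92723
[([330.8, 250.2], 0.98), ([314.9, 359.2], 0.59)] [array([329.9125, 251.8145]), array([330.0809, 250.0911]), array([330.2501, 248.3572])]
```

Call:
carry_out --pt "0 0 0 -0.04 0.04 0.1 -1" --pt "0 0 0.35 -0.04 0.22 0.1 -1" --pt "0 0 0.35 -0.04 0.22 0.1 -1" --pt "0 0 0.35 -0.04 0.22 0.1 -1" --pt "0 0 0.35 -0.04 0.22 0.1 -1"

```text
t: 22.17
tcp_pos: [0.5259, -0.0404, 0.2045]
eef_rot: [[-0.997, 0.075, 0.0], [0.075, 0.997, 0.0], [-0.0, 0.0, -1.0]]
contact_force: [-0.3, 1.0, -1.9]
finger_gap: 0.0194
```

Call:
carry_out --pt "0 0 0.35 -0.04 0.22 0 -1" --pt "0 0 0.35 -0.04 0.22 0 -1" --pt "0 0 0.35 -0.04 0.22 0 -1" --pt "0 0 0.35 -0.04 0.22 0 -1" --pt "0 0 0.35 -0.04 0.22 0 -1"

```text
t: 22.58
tcp_pos: [0.5176, 0.0031, 0.2037]
eef_rot: [[-0.997, -0.076, -0.0], [-0.076, 0.997, -0.0], [0.0, -0.0, -1.0]]
contact_force: [-0.2, 0.3, -2.1]
finger_gap: 0.0192
```

Call:
carry_out --pt "0 0 0.35 -0.04 0.22 0 -1" --pt "0 0 0.35 -0.04 0.22 0 -1" --pt "0 0 0.35 -0.04 0.22 0 -1" --pt "0 0 0.35 -0.04 0.22 0 -1" --pt "0 0 0.35 -0.04 0.22 0 -1"

```text
t: 23.0
tcp_pos: [0.5097, 0.047, 0.2039]
eef_rot: [[-0.974, -0.227, 0.0], [-0.227, 0.974, -0.0], [0.0, -0.0, -1.0]]
contact_force: [-0.4, 0.2, -2.6]
finger_gap: 0.0188
```

Call:
carry_out --pt "0 0 0.35 -0.06 0.25 -0.1 -1" --pt "0 0 0.35 -0.06 0.25 -0.1 -1" --pt "0 0 0.35 -0.06 0.25 -0.1 -1" --pt "0 0 0.35 -0.04 0.22 -0.1 -1" --pt "0 0 0 -0.04 0.12 -0.1 -1"

```text
t: 23.42
tcp_pos: [0.4991, 0.0914, 0.1833]
eef_rot: [[-0.939, -0.345, -0.0], [-0.345, 0.939, 0.0], [0.0, 0.0, -1.0]]
contact_force: [0.8, 0.1, -2.2]
finger_gap: 0.0193
```

```bash
python3 st.py
```

```text
23.4167 [0.4991 0.0914 0.1833] yaw 20.188708799362352 z [-0.0004  0.0001 -1.    ] F [ 0.8058  0.0826 -2.1975] [0.0215 0.0141 0.0208] 0.01934996351629364
```

Call:
carry_out --pt "0 0 0 0 -0.03 -0.2 -1" --pt "0 0 0 0 -0.025 -0.3 -1" --pt "0 0 0 0 0 -0.3 -1" --pt "0 0 0 0 0 -0.3 -1" --pt "0 0 0 0 0 -0.3 -1"

```text
t: 23.83
tcp_pos: [0.4994, 0.0867, 0.1268]
eef_rot: [[-0.94, -0.34, -0.0], [-0.34, 0.94, -0.0], [0.0, -0.0, -1.0]]
contact_force: [1.0, 0.6, -1.0]
finger_gap: 0.0194
```

Call:
carry_out --pt "0 0 0 0 0 -0.2 -1" --pt "0 0 0 0 0 -0.15 -1" --pt "0 0 0 0 0 -0.1 -1" --pt "0 0 0 0 0 -0.05 -1" --pt "0 0 0 0 0 0 -1"

```text
t: 24.25
tcp_pos: [0.4995, 0.0874, 0.1078]
eef_rot: [[-0.94, -0.341, -0.0], [-0.341, 0.94, -0.0], [0.0, -0.0, -1.0]]
contact_force: [0.5, 0.2, -0.5]
finger_gap: 0.0194
```

```bash
python3 st.py
```

```text
24.25 [0.4995 0.0874 0.1078] yaw 19.93485135541969 z [-0.     -0.0002 -1.    ] F [ 0.5271  0.2211 -0.4724] [ 0.0184 -0.0338  0.0235] 0.019444073504331742
```

Call:
carry_out --pt "0 0 0 0 0 -0.02 -1" --pt "0 0 0 0 0 -0.02 -1" --pt "0 0 0 0 0 -0.02 -1" --pt "0 0 0 0 0 -0.02 -1" --pt "0 0 0 0 0 -0.015 -1"

```text
t: 24.67
tcp_pos: [0.4996, 0.0876, 0.1042]
eef_rot: [[-0.94, -0.341, 0.0], [-0.341, 0.94, 0.0], [-0.0, 0.0, -1.0]]
contact_force: [-0.5, -0.9, -1.7]
finger_gap: 0.0196
```

Call:
carry_out --pt "0 0 0 0 0 -0.01 -1" --pt "0 0 0 0 0 0 -1" --pt "0 0 0 0 0 0 -1" --pt "0 0 0 0 0 0 -1" --pt "0 0 0 0 0 0 -1"

```text
t: 25.08
tcp_pos: [0.4995, 0.0875, 0.1037]
eef_rot: [[-0.94, -0.341, 0.0], [-0.341, 0.94, -0.0], [-0.0, -0.0, -1.0]]
contact_force: [-0.6, -0.1, -0.8]
finger_gap: 0.019
```

```bash
python3 st.py
```

```text
25.0833 [0.4995 0.0875 0.1037] yaw 19.94780920160811 z [ 0.0001 -0.     -1.    ] F [-0.6262 -0.0675 -0.8321] [ 0.0236 -0.0478  0.0083] 0.01899815113327226
```

Almost down (about -0.8 N against roughly -1.8 N hanging). I lower another 0.4 mm, check that it bears, then open slowly.

Call:
carry_out --pt "0 0 0 0 0 -0.01 -1" --pt "0 0 0 0 0 0 -1" --pt "0 0 0 0 0 0 -1" --pt "0 0 0 0 0 0 -1" --pt "0 0 0 0 0 0 -1"

```text
t: 25.5
tcp_pos: [0.4997, 0.0875, 0.1036]
eef_rot: [[-0.94, -0.341, 0.0], [-0.341, 0.94, 0.0], [-0.0, 0.0, -1.0]]
contact_force: [-1.5, -0.3, 5.7]
finger_gap: 0.0191
```

Call:
carry_out --pt "0 0 0 0 0 -0.01 -1" --pt "0 0 0 0 0 0 -1" --pt "0 0 0 0 0 0 -1" --pt "0 0 0 0 0 0 -1" --pt "0 0 0 0 0 0 -1"

```text
t: 25.92
tcp_pos: [0.4999, 0.0875, 0.1036]
eef_rot: [[-0.94, -0.341, 0.001], [-0.341, 0.94, 0.0], [-0.001, 0.0, -1.0]]
contact_force: [-1.7, -1.2, 9.3]
finger_gap: 0.0191
```

Call:
carry_out --pt "0 0 0 0 0 0 -0.45" --pt "0 0 0 0 0 0 -0.3" --pt "0 0 0 0 0 0 0" --pt "0 0 0 0 0 0 0.5" --pt "0 0 0 0 0 0 0.5"

```text
t: 26.33
tcp_pos: [0.4994, 0.0875, 0.1027]
eef_rot: [[-0.94, -0.341, -0.0], [-0.341, 0.94, -0.0], [0.0, -0.0, -1.0]]
contact_force: [-0.1, 0.7, -0.1]
finger_gap: 0.0636
```

Call:
carry_out --pt "0 0 0 0 0 0 0.5" --pt "0 0 0 0 0 0 0.5" --pt "0 0 0 0 0 0.1 0.5" --pt "0 0 0 0 0 0.2 0.5" --pt "0 0 0 0 0 0.3 0.5"

```text
t: 26.75
tcp_pos: [0.499, 0.0873, 0.127]
eef_rot: [[-0.94, -0.341, -0.001], [-0.341, 0.94, -0.001], [0.001, -0.0, -1.0]]
contact_force: [-0.1, -0.9, -0.4]
finger_gap: 0.0638
```

Call:
carry_out --pt "0 0 0 0 0 0.5 0.5" --pt "0 0 0 0 0 0.6 0.5" --pt "0 0 0 0 0 0.6 0.5" --pt "0 0 0 0 0 0.6 0.5" --pt "0 0 0 0 0 0.6 0.5"

```text
t: 27.17
tcp_pos: [0.4994, 0.0873, 0.245]
eef_rot: [[-0.94, -0.341, 0.001], [-0.341, 0.94, 0.0], [-0.001, 0.0, -1.0]]
contact_force: [0.1, 0.1, -0.5]
finger_gap: 0.0639
```

Call:
carry_out --pt "0 0 0 0 0.6 0 0.5" --pt "0 0 0 0 0.6 0 0.5" --pt "0 0 0 0 0.6 0 0.5" --pt "0 0 0 0 0.6 0 0.5" --pt "0 0 0 0 0.6 0 0.5"

```text
t: 27.58
tcp_pos: [0.4995, 0.2086, 0.2439]
eef_rot: [[-0.94, -0.341, 0.001], [-0.341, 0.94, 0.001], [-0.001, 0.0, -1.0]]
contact_force: [0.3, -0.3, -0.2]
finger_gap: 0.0643
```

Call:
carry_out --pt "0 0 0 -0.5 0.6 0 0.5" --pt "0 0 0 -0.5 0.6 0 0.5" --pt "0 0 0 -0.5 0.6 0 0.5" --pt "0 0 0 -0.5 0.6 0 0.5" --pt "0 0 0 0 0.6 0 0.5"

```text
t: 28.0
tcp_pos: [0.4162, 0.3293, 0.2441]
eef_rot: [[-0.939, -0.344, -0.001], [-0.344, 0.939, 0.001], [0.0, 0.002, -1.0]]
contact_force: [0.9, -0.1, 0.8]
finger_gap: 0.0641
```

```bash
python3 st.py; python3 - <<'E'
from fit import *; from ov import *
np.set_printoptions(precision=4,suppress=True)
a=snap('side','ps.png');b=snap('top','pt.png')
obs=[]
for n,im,bx in(('side',a,(290,225,75,70)),('top',b,(308,165,55,55))):
    H=hullmask(im,'green',bx,.45)
    for z in(.034,.037): print(n,z,fit([(n,bx,H)],(.604,-.0885,-.2),.084,.092,z,z+.046))
it=[((.605,-.0895,0),-11.5,box(-.052,.052,-.056,.056,.05,.05),(0,255,255)),((.6045,-.0885,.0355),-11.5,RACK,(255,0,255))]
overlay(b,'top',[],255,165,105,90,3.8,'q1.png');overlay(b,'top',it,305,165,58,50,6.8,'q2.png');overlay(a,'side',[],230,190,140,105,2.8,'q3.png')
q1,q2,q3=[cv2.imread(f'pics/q{i}.png') for i in(1,2,3)]
W=395
f=lambda i:cv2.copyMakeBorder(i[:,:W],0,max(0,342-i.shape[0]),0,max(0,W-i.shape[1]),0)[:342]
r2=np.hstack([f(q3),np.zeros((342,W,3),np.uint8)])[:255]
cv2.imwrite('pics/q.png',np.vstack([np.hstack([f(q1),f(q2)]),r2])[:598])
E
```

```text
28.0 [0.4162 0.3293 0.2441] yaw 20.09286489887457 z [-0.0008  0.0014 -1.    ] F [ 0.8734 -0.0643  0.8055] [ 0.0139 -0.0743  0.0324] 0.06410767338947317
side 0.034 (array([  0.6083,  -0.0838, -12.7027]), np.float64(0.07173447537473233))
side 0.037 (array([  0.6069,  -0.0853, -13.6175]), np.float64(0.07882072451930507))
top 0.034 (array([ 0.6034, -0.0918, -9.811 ]), np.float64(0.038937714940771875))
top 0.037 (array([ 0.603 , -0.0916, -9.5356]), np.float64(0.04356132976690867))
```

View pics/q.png

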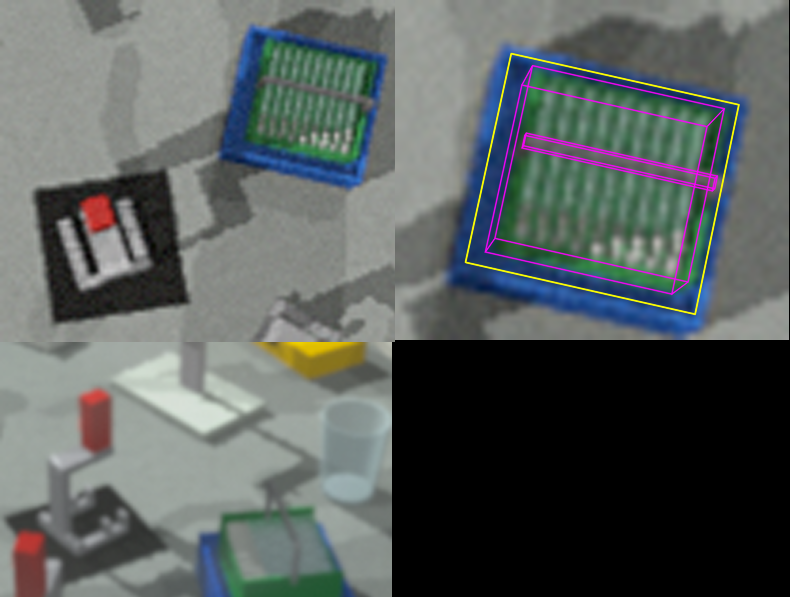

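```bash
python3 -c "
from h import *
print(arm.sign_off())"
```

```text
the job is handed in; nothing more can be done
None
```

The rack is standing on the floor of the blue dish, and the lifter is back upright on its black pad. I signed the job off at about 28 s of the allowed 72 s.

- **Lifter:** I took the one on the black pad, which was farthest to the robot's left.
- **Lift:** I slid the prongs under the bar. The load came on at the height expected for the bar lying in the saddles. I raised the rack about 17 mm, drew it off the hook and carried it slowly to the dish.
- **Set-down:** I felt for the floor at about 10 mm/s. The vertical force went from about -4.3 N to -1.6 N, which puts the floor at about 35 mm. The teeth then passed under the bar with no side force that I could tell from the noise.
- **Return:** I drew the lifter out, set it on the pad with up to about 9 N of downward press, opened the gripper and moved the arm away.

**Last checks:** The final pictures show the rack in the dish, looking level and clear of the walls, and the lifter upright on the pad with the robot touching nothing.

**Disagreements:**
- The two cameras put the rack's final position about 4 mm apart in x and 6–8 mm in y. The overlay of my own estimate in the top view leaves a margin to every inner wall of the dish.
- The top camera could not see the rack during set-down because the arm was in the way. I relied then on the side view and the force.

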